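# Clear the orbital shaker after a run

### The arm

A 7-joint arm with a two-finger parallel gripper is mounted at the origin on the work surface. World frame = base frame: x ahead of the robot, y to its left, z up, the work surface at z = 0. Lengths are in mm, angles in rad, forces in N, time in s.
With the tool pointing down it reaches from about 425 to 925 mm from the base axis. Payload 6.8 kg.
Tool frame: the origin (TCP) lies midway between the tips of the shut fingers; the grasp point (between the pads) lies 19 mm behind it; x points along the fingers, z is the direction in which the jaws open and shut, and the axes are right-handed (so a half turn about x gives the same grasp; the last joint's range is limited). The gripper opens to 85 mm and grips with 20 to 120 N. Pads are 22 mm wide; open, the fingers measure 114 mm over their backs; the gripper's body (76 mm by 85 mm) begins 54 mm behind the grasp point. The pads swing forward as they close: fully open they stand 13 mm farther back than shut.
Start: joints at [-1.371, 0.477, 0.022, 1.555, -0.011, 1.109, -0.083], TCP at [204.496, 643.295, 231.308] pointing down, gripper open.
Joint ranges: [-2.96, 2.96], [-0.34, 2.1], [-1.41, 1.46], [0.24, 2.44], [-1.37, 4.51], [0.17, 1.92], [-2.96, 2.96]. Speed limits (rad/s): [2.39, 2.39, 3.14, 3.14, 3.14, 3.14, 3.14].

### API

Orientations are given as a rotation vector (axis times angle).
In Python, from station import env, vision, job gives the robot as it stands.
- The arm moves only by the shell command python3 -m creep 'ROWS'. ROWS is JSON, a list of rows, each an object of numbers: "fingers": the opening, from -1 (shut) to 1 (fully open), so that 0 is half open; "x", "y", "z": the shift along the tool's x, y, z in cm; "wx", "wy", "wz": the turn, a rotation vector about the tool's x, y, z in rad. A call has 1 to 5 rows; each row is the pose to reach, as a shift and turn from the pose commanded when the call began, along the tool's axes at that moment; what a row does not reach only later rows make up. A row lasts 1/12 s, in which the tool goes at most 41.7 mm and 7.16 degrees, less where a joint would pass 70% of its speed; a pose out of reach is approached as far as the arm can. A call with a gripper value outside its range is refused whole. The fingers move at their own pace and stop on an object; the grip force is fixed at half the most. Time passes only in rows, so rows that repeat a pose let the fingers close. It gives the time, the measured TCP pose, the force and the opening at its end, in the units of the state.
- env.observe(): the state, without advancing time (a new reading comes with each control period).
- vision.snapshot(name): name is "side" or "top"; returns a dict with "frame" (480x640x3 uint8, red, green, blue), "z_map" (480x640 float32, mm along the optical axis (not along the pixel's ray), 0 where there is no reading), "camera_matrix" (3x3 intrinsics, pixels), "pose" (4x4, takes a point from camera to world coordinates). Camera axes: x right, y down, z forward; pixel columns grow to the right and rows downward; lengths in mm; the calibration is good to about 2 mm. A picture is of the moment at which its call begins.
- job.sign_off(): hands the job in, once; it reports no verdict.
The state is a dict: "time": time; "q": joint angles; "joint_velocities": joint speeds; "tau": joint torques, N m; "eef_pos": TCP position; "ee_rot": TCP orientation; "ft_force": force on the tool from outside, world axes, zero at the start; "moment": the same for the moment, N m; "width": finger opening in mm.
Only numpy, scipy, OpenCV 4.12 (cv2) and the standard library are available. Lean on these libraries where they do the work, as an engineer would, in place of code of your own. Each camera call takes 0.05 s, during which the arm holds its last target.

### The job

Clear the shaker deck into the four trays: first stand the red-capped flask in the red tray and the blue-capped flask in the blue tray, and only when both glass flasks are in their trays touch the black clamp dog: slide it along its T-slot to the open end, lift it out and put it in the black tray. The white jar goes upright in the white tray, at any point in the order. Never let a flask tip over, and leave everything released and at rest.

Things in the scene. Friction and masses are not known exactly. Their poses are not given: they have to be found in the camera images.
- flask_red: Flask with the red cap. Empty clear-glass conical flask, about 120 g, 92 mm tall, foot 54 mm across, tapering to a 25 mm neck at 56 mm height; the round cap, 32 mm across, fills heights 66 to 92 mm: grip it there. It starts standing on the shaker's deck. Origin: centre of its underside; z up.
- flask_blue: Flask with the blue cap. Empty clear-glass conical flask, about 120 g, 92 mm tall, foot 54 mm across, tapering to a 25 mm neck at 56 mm height; the round cap, 32 mm across, fills heights 66 to 92 mm: grip it there. It starts standing on the shaker's deck. Origin: centre of its underside; z up.
- jar: White screw-top plastic jar, upright and shut, 70 mm tall; body 40 mm across up to 50 mm height, lid 44 mm across from 50 to 70 mm. About 70 g. It stands on the shaker's deck at the start. Origin: centre of its underside; z up.
- dog: Black clamp dog in the shaker's T-slot, about 140 g: steel foot 30 (x) by 28 (y, along the slot) by 6 mm, 10 mm square stem to 20 mm height, black block 26 x 26 mm from 20 to 65 mm height (grip its upper half), brass disc on top. Slides with 2 to 3 mm of play; cannot be lifted while its foot is under the lips. Origin: centre of the foot's underside; z up, y towards the open end.
- shaker: Orbital shaker, fixed, off. Aluminium deck 200 (x) by 220 mm (y), top 70 mm above the bench. Origin: centre of its underside on the bench. Flasks and jar stand on three spots, swapped: x -64, y -50 or +50; x +66, y +50 mm, within 7 mm. At x +66, y -50 is a fixed empty clamp of steel prongs, 52 mm across, to 100 mm above the bench. The T-slot runs along y at x 0, closed at -y, open at +y.
- slot_open (a point): Middle of the open end of the T-slot, on the slot's steel floor, 74 mm above the bench, at shaker x 0, y +85 mm; y along the slot, outwards. The slot's two yellow lips (top 88 mm above the bench, 14 mm gap, channel below 36 mm wide, 9 mm high) end 30 mm before this point; the floor ends 25 mm beyond it. With the dog's origin within 10 mm of this point it lifts straight out.
- tray_red: Red low open tray, for the red-capped flask, fixed to the bench, 130 x 130 mm outside, 122 x 122 mm inside, rim 24 mm high, inner floor 5 mm above the bench; empty at the start. It may be at any of four spots, two left and two right of the shaker. Origin: centre of its underside, on the bench; x, y along its sides, z up.
- tray_blue: Blue low open tray, for the blue-capped flask, fixed to the bench, 130 x 130 mm outside, 122 x 122 mm inside, rim 24 mm high, inner floor 5 mm above the bench; empty at the start. It may be at any of four spots, two left and two right of the shaker. Origin: centre of its underside, on the bench; x, y along its sides, z up.
- tray_black: Black low open tray, for hardware: the clamp dog, fixed to the bench, 130 x 130 mm outside, 122 x 122 mm inside, rim 24 mm high, inner floor 5 mm above the bench; empty at the start. It may be at any of four spots, two left and two right of the shaker. Origin: centre of its underside, on the bench; x, y along its sides, z up.
- tray_white: White low open tray, for the white jar, fixed to the bench, 130 x 130 mm outside, 122 x 122 mm inside, rim 24 mm high, inner floor 5 mm above the bench; empty at the start. It may be at any of four spots, two left and two right of the shaker. Origin: centre of its underside, on the bench; x, y along its sides, z up.

How it is judged:
By the outcome, as a careful person would: the job done as asked, in the order asked, and still so for the second after the job is handed in, with the robot touching nothing.
It also fails if it takes over 125 s, if anything falls off the work surface, if the arm or the gripper's body presses on something with over 40 N, if the wrist force passes 120 N, or if a joint passes its speed limit or range.

## Working session

There is one attempt and no reset: what is moved stays moved. The work goes in short steps, Python scripts to look and compute and a shell command to move; the robot and the scene stay as the last step left them, time stands still between calls to the robot, and variables do not carry over. Pictures are saved under pics/ and viewed, and the job is handed in when it is done.

```bash
ls; mkdir -p pics
cat > h.py <<'E'
import numpy as np, cv2
from scipy.spatial.transform import Rotation as R
from station import env, vision, job
def snap(n,tag):
    s=vision.snapshot(n); cv2.imwrite(f'pics/{tag}.png',s['frame'][:,:,::-1]); np.savez(f'pics/{tag}.npz',**s); return s
def world(s):
    K=np.array(s['camera_matrix']);P=np.array(s['pose']);z=s['z_map']
    v,u=np.mgrid[0:480,0:640]
    p=np.stack([(u-K[0,2])/K[0,0]*z,(v-K[1,2])/K[1,1]*z,z],-1)
    return p@P[:3,:3].T+P[:3,3]
def ray(s,u,v,h):
    K=np.array(s['camera_matrix']);P=np.array(s['pose'])
    d=P[:3,:3]@np.array([(u-K[0,2])/K[0,0],(v-K[1,2])/K[1,1],1]);o=P[:3,3]
    return o+d*(h-o[2])/d[2]
E
python3 - <<'E'
from h import *
for n in('top','side'):
    s=snap(n,n+'0'); print(n,np.round(s['camera_matrix'],1).tolist(),np.round(s['pose'],3).tolist(),(s['z_map']>0).mean())
o=env.observe();print(o); print(R.from_rotvec(o['ee_rot']).as_matrix().round(3))
E
```

```text
pics
top [[454.1, 0.0, 324.3], [0.0, 454.1, 241.5], [0.0, 0.0, 1.0]] [[-0.001, -0.985, 0.174, 342.269], [-1.0, 0.001, 0.002, -4.113], [-0.002, -0.174, -0.985, 946.426], [0.0, 0.0, 0.0, 1.0]] 0.9960774739583333
side [[443.7, 0.0, 313.7], [0.0, 443.7, 242.8], [0.0, 0.0, 1.0]] [[-0.854, -0.384, 0.351, 224.025], [-0.52, 0.651, -0.553, 423.124], [-0.016, -0.655, -0.756, 650.227], [0.0, 0.0, 0.0, 1.0]] 0.9960481770833334
{'time': 0.1, 'q': array([-1.37105436,  0.47772273,  0.02238362,  1.55633084, -0.01147687,
        1.1093131 , -0.08309874]), 'joint_velocities': array([ 2.81753686e-04, -2.03064133e-03,  1.22391762e-05, -6.38099101e-05,
        1.64038861e-03,  1.88448425e-04, -1.14023812e-03]), 'tau': array([ 3.80543250e-03, -5.97761178e+01,  1.61314141e+00, -2.81956244e+01,
        1.27849920e-02,  4.98096037e-03, -2.61325476e-05]), 'eef_pos': array([204.40806104, 642.75346821, 230.42937858]), 'ee_rot': array([-0.98058183,  1.34051184,  0.97876436]), 'ft_force': array([ 0.17164596, -0.20260549, -0.43118873]), 'moment': array([-0.01924805, -0.09982542,  0.01358133]), 'width': 85.37088796007556}
[[-0.    -0.953  0.303]
 [-0.002  0.303  0.953]
 [-1.    -0.    -0.002]]
```

View pics/top0.png

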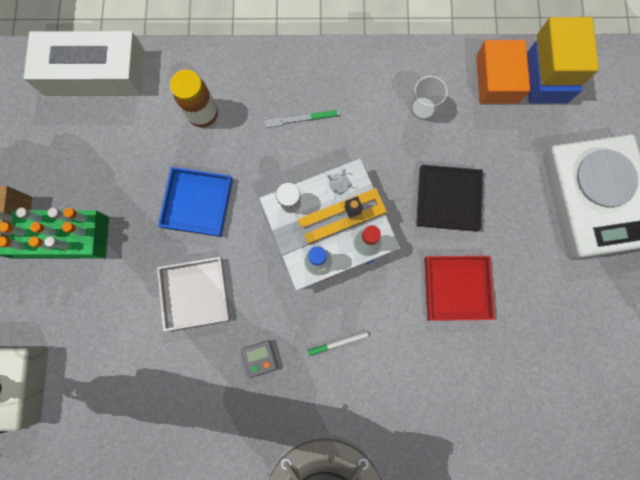

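View pics/side0.png

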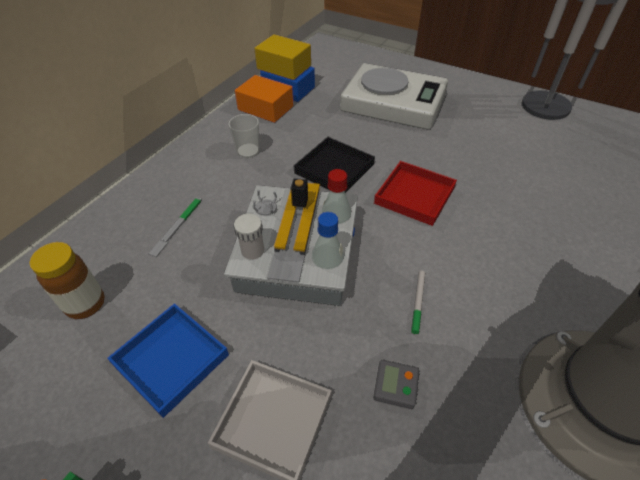

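Top view: shaker centre near (330,225), red cap at (372,235), blue cap (317,256), jar (288,195), dog (352,207), and the slot's open end on the left (290,235). Trays: blue (197,201), white (194,295), black (450,197), red (460,288). The side view agrees. Next I measure.

```bash
cat > m.py <<'E'
from h import *
T=dict(np.load('pics/top0.npz'));S=dict(np.load('pics/side0.npz'))
WT,WS=world(T),world(S)
def hsv(s): return cv2.cvtColor(s['frame'],cv2.COLOR_RGB2HSV)
def blob(mask,W,zmin,zmax,box):
    m=mask&(W[...,2]>zmin)&(W[...,2]<zmax)&(W[...,0]>box[0])&(W[...,0]<box[1])&(W[...,1]>box[2])&(W[...,1]<box[3])
    n,l,st,c=cv2.connectedComponentsWithStats(m.astype(np.uint8))
    if n<2:return None
    i=1+np.argmax(st[1:,4]);return l==i
def col(s,n):
    h=hsv(s);H,Sa,V=h[...,0],h[...,1],h[...,2]
    return {'red':((H<8)|(H>172))&(Sa>130)&(V>60),'blue':(H>100)&(H<130)&(Sa>130)&(V>50),'white':(Sa<45)&(V>120),'black':(V<60),'yellow':(H>15)&(H<32)&(Sa>130)&(V>60)}[n]
if __name__=='__main__':
    box=(430,720,-150,200)
    for n,zr in(('red',(120,200)),('blue',(120,200)),('white',(125,200)),('black',(110,160)),('yellow',(60,120))):
        for nm,s,W in(('T',T,WT),('S',S,WS)):
            m=blob(col(s,n),W,*zr,box)
            if m is None: print(n,nm,None);continue
            p=W[m];top=np.percentile(p[:,2],95)
            q=p[p[:,2]>top-5]
            v,u=np.nonzero(m)
            print(n,nm,m.sum(),'top z',top.round(1),'top-pts mid',((q.min(0)+q.max(0))/2).round(1),'size',np.ptp(q,axis=0).round(1),'uv',u.mean().round(1),v.mean().round(1))
            if n=='yellow': print(cv2.minAreaRect(p[:,:2].astype(np.float32)))
    for n,box in(('blue',(480,640,150,400)),('red',(300,480,-400,-150)),('white',(300,480,150,400)),('black',(480,640,-400,-150))):
        for nm,s,W in(('T',T,WT),('S',S,WS)):
            m=blob(col(s,n),W,1,60,box)
            if m is None: print(n,nm,None);continue
            p=W[m]; print('tray',n,nm,m.sum(),[np.round(x,1) for x in cv2.minAreaRect(p[:,:2].astype(np.float32))],'z',np.percentile(p[:,2],[5,50,98]).round(1))
    # deck
    for nm,W in(('T',WT),('S',WS)):
        m=(W[...,2]>62)&(W[...,2]<78)&(W[...,0]>400)&(W[...,0]<740)&(abs(W[...,1])<200)
        p=W[m];print('deck',nm,[np.round(x,1) for x in cv2.minAreaRect(p[:,:2].astype(np.float32))],np.median(p[:,2]))
E
python3 m.py
```

```text
red T 248 top z 164.0 top-pts mid [494.1 -84.9 162.3] size [28.8 28.1  6.5] uv 371.0 234.5
red S 388 top z 162.8 top-pts mid [495.7 -84.3 161. ] size [30.9 31.1  5.9] uv 336.9 180.1
blue T 248 top z 163.6 top-pts mid [457.   10.2 162. ] size [28.7 28.   6.8] uv 316.9 255.4
blue S 420 top z 162.7 top-pts mid [457.3  12.  161. ] size [29.5 31.   6. ] uv 327.6 224.2
white T 446 top z 142.1 top-pts mid [573.7  65.1 140.5] size [43.2 42.7  6.5] uv 287.8 194.2
white S 442 top z 140.8 top-pts mid [575.   66.5 139.1] size [44.1 41.9  5.7] uv 247.0 223.1
black T 84 top z 140.5 top-pts mid [547.4 -56.9 138.9] size [18.3 25.5  5.7] uv 352.8 210.4
black S 267 top z 139.5 top-pts mid [553.5 -54.8 137.7] size [29.  31.4  5.8] uv 299.3 190.9
yellow T 1025 top z 90.6 top-pts mid [546.7 -43.   97.3] size [107.6 155.4  23.3] uv 350.5 217.3
((545.290283203125, -37.09193420410156), (51.87765121459961, 164.83509826660156), 22.92081642150879)
yellow S 756 top z 89.3 top-pts mid [532.5 -40.5 101.5] size [ 80.7 157.7  34.4] uv 306.3 217.8
((531.5182495117188, -41.56018829345703), (20.700149536132812, 168.08
[... 327 characters left out ...]
5.8 25.7]
tray red S 3157 [array([ 410.7, -274.8]), array([129.6, 134.6]), np.float64(0.5)] z [ 3.8  6.4 25.2]
tray white T 3989 [array([404.2, 274.1]), array([143.2, 148.4]), np.float64(8.7)] z [ 2.1  5.1 25.2]
tray white S 7334 [array([403.9, 267.8]), array([137.6, 130.6]), np.float64(9.3)] z [ 2.8  4.8 24.5]
tray black T 2934 [array([ 590.4, -265.6]), array([129.2, 110. ]), np.float64(85.1)] z [ 3.   6.1 25.7]
tray black S 1653 [array([ 589.5, -265.2]), array([134.4, 109.2]), np.float64(86.3)] z [ 3.5  6.4 25. ]
deck T [array([536.1, -11.3]), array([200.6, 220.5]), np.float64(22.1)] 70.52552549644378
deck S [array([536.5,  -9.5]), array([200.1, 222.6]), np.float64(22.1)] 70.13167386721318
```

Measurements are consistent: deck 200x220 at z 70, caps top 162–164, jar top 141, trays on expected sizes. Jar first, since it is allowed at any time and clears the blue path.

```bash
cat > goal.py <<'E'
import sys
from h import *
def go(x,y,z,jaw):
    o=env.observe();p=np.array(o['eef_pos']);M=R.from_rotvec(o['ee_rot']).as_matrix()
    a=np.radians(jaw);zz=np.array([np.cos(a),np.sin(a),0]);xx=np.array([0,0,-1.]);G=np.stack([xx,np.cross(zz,xx),zz],1)
    d=M.T@(np.array([x,y,z])-p)/10; w=R.from_matrix(M.T@G).as_rotvec()
    zc=M[:,2];print('t',round(o['time'],2),'pos',p.round(1),'jaw',np.degrees(np.arctan2(zc[1],zc[0])).round(1),'tilt',np.degrees(np.arccos(-M[2,0])).round(2),'w',round(o['width'],1),'F',np.round(o['ft_force'],1),'q',np.round(o['q'],2))
    print('xyz cm',d.round(2),'w',w.round(3),'rows',(np.linalg.norm(d)*10/41.7).round(1),(np.linalg.norm(w)/.125).round(1))
go(*map(float,sys.argv[1:5]))
E
python3 goal.py 574 66 230 -68
```

```text
t 0.1 pos [204.4 642.8 230.4] jaw 72.4 tilt 0.09 w 85.4 F [ 0.2 -0.2 -0.4] q [-1.37  0.48  0.02  1.56 -0.01  1.11 -0.08]
xyz cm [  0.12 -52.7  -43.76] w [ 2.45e+00 -1.00e-03  2.00e-03] rows 16.4 19.6
```

```bash
python3 -m creep '[{"y":-52.7,"z":-43.8,"wx":2.45,"fingers":1},{"y":-52.7,"z":-43.8,"wx":2.45,"fingers":1},{"y":-52.7,"z":-43.8,"wx":2.45,"fingers":1},{"y":-52.7,"z":-43.8,"wx":2.45,"fingers":1},{"y":-52.7,"z":-43.8,"wx":2.45,"fingers":1}]'; python3 goal.py 574 66 230 -68
```

```text
t 0.1 pos [204.4 642.8 230.4] jaw 72.4 tilt 0.09 w 85.4 F [ 0.2 -0.2 -0.4] q [-1.37  0.48  0.02  1.56 -0.01  1.11 -0.08]
xyz cm [  0.12 -52.7  -43.76] w [ 2.45e+00 -1.00e-03  2.00e-03] rows 16.4 19.6schema error: expected keys fingers, x, y, z, wx, wy, wz
```

```bash
python3 -m creep '[{"x":0,"y":-52.7,"z":-43.8,"wx":2.45,"wy":0,"wz":0,"fingers":1},{"x":0,"y":-52.7,"z":-43.8,"wx":2.45,"wy":0,"wz":0,"fingers":1},{"x":0,"y":-52.7,"z":-43.8,"wx":2.45,"wy":0,"wz":0,"fingers":1},{"x":0,"y":-52.7,"z":-43.8,"wx":2.45,"wy":0,"wz":0,"fingers":1},{"x":0,"y":-52.7,"z":-43.8,"wx":2.45,"wy":0,"wz":0,"fingers":1}]'; python3 goal.py 574 66 230 -68
```

```text
time: 0.52
eef_pos: [317.4, 465.7, 230.9]
ee_rot: [-0.495, 1.514, 0.495]
ft_force: [0.9, 0.3, -0.1]
width: 85.5
t 0.52 pos [317.4 465.7 230.9] jaw 36.2 tilt 0.04 w 85.5 F [ 0.9  0.3 -0.1] q [-1.24  0.3   0.2   1.84 -0.07  1.02 -0.39]
xyz cm [  0.1  -47.41  -2.91] w [ 1.819e+00 -0.000e+00  1.000e-03] rows 11.4 14.5
```

```bash
python3 -m creep '[{"x":0,"y":-47.4,"z":-2.9,"wx":1.82,"wy":0,"wz":0,"fingers":1},{"x":0,"y":-47.4,"z":-2.9,"wx":1.82,"wy":0,"wz":0,"fingers":1},{"x":0,"y":-47.4,"z":-2.9,"wx":1.82,"wy":0,"wz":0,"fingers":1},{"x":0,"y":-47.4,"z":-2.9,"wx":1.82,"wy":0,"wz":0,"fingers":1},{"x":0,"y":-47.4,"z":-2.9,"wx":1.82,"wy":0,"wz":0,"fingers":1}]' >/dev/null; python3 goal.py 574 66 230 -68
```

```text
t 0.93 pos [430.9 291.2 231.2] jaw 0.4 tilt 0.02 w 85.3 F [ 0.2  0.1 -0.7] q [-1.05  0.23  0.4   1.94 -0.11  0.99 -0.6 ]
xyz cm [  0.12 -22.62  14.15] w [ 1.194 -0.     0.   ] rows 6.4 9.6
```

```bash
sleep 1; python3 goal.py 574 66 230 -68 | tail -1
```

```text
xyz cm [  0.12 -22.62  14.15] w [ 1.194 -0.     0.   ] rows 6.4 9.6
```

```bash
python3 -m creep '[{"x":0,"y":-22.6,"z":14.1,"wx":1.19,"wy":0,"wz":0,"fingers":1},{"x":0,"y":-22.6,"z":14.1,"wx":1.19,"wy":0,"wz":0,"fingers":1},{"x":0,"y":-22.6,"z":14.1,"wx":1.19,"wy":0,"wz":0,"fingers":1},{"x":0,"y":-22.6,"z":14.1,"wx":1.19,"wy":0,"wz":0,"fingers":1},{"x":0,"y":-22.6,"z":14.1,"wx":1.19,"wy":0,"wz":0,"fingers":1}]' >/dev/null; python3 goal.py 574 66 230 -68
```

```text
t 1.35 pos [543.5 116.1 231.3] jaw -35.4 tilt 0.02 w 85.4 F [-0.   1.4 -1. ] q [-0.81  0.31  0.6   1.88 -0.21  1.01 -0.73]
xyz cm [ 0.13 -2.32  5.39] w [ 0.569 -0.    -0.   ] rows 1.4 4.6
```

```bash
python3 -m creep '[{"x":0,"y":-2.3,"z":5.4,"wx":0.57,"wy":0,"wz":0,"fingers":1},{"x":0,"y":-2.3,"z":5.4,"wx":0.57,"wy":0,"wz":0,"fingers":1},{"x":0,"y":-2.3,"z":5.4,"wx":0.57,"wy":0,"wz":0,"fingers":1},{"x":0,"y":-2.3,"z":5.4,"wx":0.57,"wy":0,"wz":0,"fingers":1},{"x":0,"y":-2.3,"z":5.4,"wx":0.57,"wy":0,"wz":0,"fingers":1}]' >/dev/null; python3 goal.py 574.3 65.8 112 -68
```

```text
t 1.77 pos [573.8  67.4 230.8] jaw -68.2 tilt 0.06 w 85.4 F [ 1.   0.6 -0.1] q [-0.8   0.39  0.74  1.83 -0.3   1.04 -1.12]
xyz cm [ 1.188e+01 -1.000e-02  1.700e-01] w [-0.003  0.     0.001] rows 2.8 0.0
```

```bash
python3 -m creep '[{"x":3,"y":0,"z":0.15,"wx":0,"wy":0,"wz":0,"fingers":1},{"x":6,"y":0,"z":0.15,"wx":0,"wy":0,"wz":0,"fingers":1},{"x":9,"y":0,"z":0.15,"wx":0,"wy":0,"wz":0,"fingers":1},{"x":11.5,"y":0,"z":0.15,"wx":0,"wy":0,"wz":0,"fingers":1},{"x":11.8,"y":0,"z":0.15,"wx":0,"wy":0,"wz":0,"fingers":1}]' >/dev/null; python3 goal.py 574.3 65.8 112 -68
python3 - <<'E'
from h import *
snap('side','s1')
E
```

```text
t 2.18 pos [571.1  66.7 108.9] jaw -67.7 tilt 0.46 w 85.6 F [-0.4  0.9  0.4] q [-0.7   0.54  0.64  1.93 -0.43  0.82 -1.01]
xyz cm [-0.32  0.26  0.2 ] w [ 0.005 -0.001  0.008] rows 0.1 0.1
```

View pics/s1.png

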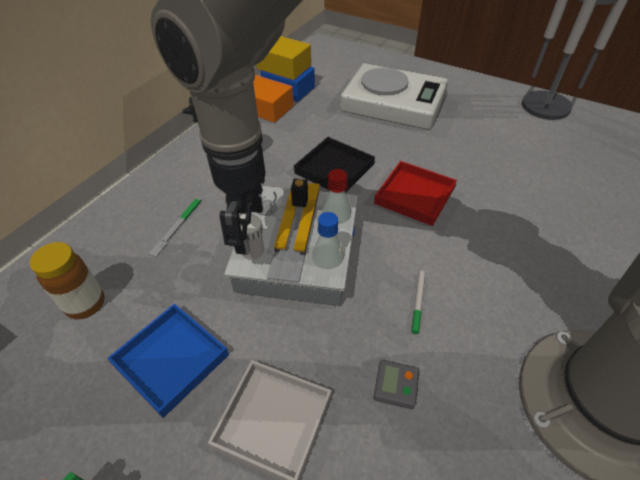

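The gripper stands around the jar lid (245,230), clear of the rest. Close.

```bash
python3 -m creep '[{"x":0,"y":0.1,"z":0.1,"wx":0,"wy":0,"wz":0,"fingers":1},{"x":0,"y":0.1,"z":0.1,"wx":0,"wy":0,"wz":0,"fingers":-1},{"x":0,"y":0.1,"z":0.1,"wx":0,"wy":0,"wz":0,"fingers":-1},{"x":0,"y":0.1,"z":0.1,"wx":0,"wy":0,"wz":0,"fingers":-1},{"x":0,"y":0.1,"z":0.1,"wx":0,"wy":0,"wz":0,"fingers":-1}]' >/dev/null; python3 goal.py 574.3 65.8 112 -68
python3 -m creep '[{"x":0,"y":0,"z":0,"wx":0,"wy":0,"wz":0,"fingers":-1},{"x":0,"y":0,"z":0,"wx":0,"wy":0,"wz":0,"fingers":-1},{"x":0,"y":0,"z":0,"wx":0,"wy":0,"wz":0,"fingers":-1},{"x":0,"y":0,"z":0,"wx":0,"wy":0,"wz":0,"fingers":-1},{"x":0,"y":0,"z":0,"wx":0,"wy":0,"wz":0,"fingers":-1}]' >/dev/null; python3 goal.py 574.3 65.8 200 -68
```

```text
t 2.65 pos [576.9  66.4 114.8] jaw -67.7 tilt 0.15 w 42.2 F [-1.6 -0.1  6.4] q [-0.7   0.54  0.65  1.92 -0.43  0.82 -1.01]
xyz cm [ 0.28 -0.26 -0.04] w [ 0.005 -0.    -0.003] rows 0.1 0.0
t 3.07 pos [576.8  66.4 114.8] jaw -67.7 tilt 0.14 w 42.4 F [-0.9  0.4  6.5] q [-0.7   0.54  0.65  1.92 -0.43  0.82 -1.01]
xyz cm [-8.52 -0.23 -0.04] w [ 0.005 -0.    -0.002] rows 2.0 0.0
```

```bash
python3 -m creep '[{"x":-1,"y":0,"z":0,"wx":0,"wy":0,"wz":0,"fingers":-1},{"x":-2.5,"y":0,"z":0,"wx":0,"wy":0,"wz":0,"fingers":-1},{"x":-4.5,"y":0,"z":0,"wx":0,"wy":0,"wz":0,"fingers":-1},{"x":-6.5,"y":0,"z":0,"wx":0,"wy":0,"wz":0,"fingers":-1},{"x":-8,"y":0,"z":0,"wx":0,"wy":0,"wz":0,"fingers":-1}]' >/dev/null; python3 goal.py 404 270 190 -68
```

```text
t 3.48 pos [576.3  65.9 195.6] jaw -67.7 tilt 0.09 w 42.3 F [ 0.4  0.2 -1. ] q [-0.77  0.43  0.72  1.86 -0.34  0.97 -1.08]
xyz cm [  0.55  -8.22 -25.41] w [ 0.004  0.    -0.002] rows 6.4 0.0
```

```bash
python3 -m creep '[{"x":0,"y":-0.7,"z":-2,"wx":0,"wy":0,"wz":0,"fingers":-1},{"x":0,"y":-1.8,"z":-5.5,"wx":0,"wy":0,"wz":0,"fingers":-1},{"x":0,"y":-3.1,"z":-9.5,"wx":0,"wy":0,"wz":0,"fingers":-1},{"x":0,"y":-4.2,"z":-13,"wx":0,"wy":0,"wz":0,"fingers":-1},{"x":0,"y":-5,"z":-15.5,"wx":0,"wy":0,"wz":0,"fingers":-1}]' >/dev/null; python3 goal.py 404 270 190 -68
```

```text
t 3.9 pos [468.5 193.1 193.8] jaw -67.6 tilt 0.1 w 42.4 F [-0.6  0.9 -1. ] q [-1.12  0.29  0.73  2.03 -0.25  0.91 -1.43]
xyz cm [ 0.39 -3.03 -9.56] w [ 0.007 -0.002  0.   ] rows 2.4 0.1
```

```bash
python3 -m creep '[{"x":0,"y":-0.9,"z":-2.8,"wx":0,"wy":0,"wz":0,"fingers":-1},{"x":1,"y":-1.8,"z":-5.8,"wx":0,"wy":0,"wz":0,"fingers":-1},{"x":3,"y":-2.6,"z":-8.2,"wx":0,"wy":0,"wz":0,"fingers":-1},{"x":5.5,"y":-3,"z":-9.6,"wx":0,"wy":0,"wz":0,"fingers":-1},{"x":8,"y":-3,"z":-9.6,"wx":0,"wy":0,"wz":0,"fingers":-1}]' >/dev/null; python3 goal.py 404 270 50 -68
```

```text
t 4.32 pos [404.6 272.  113.4] jaw -67.4 tilt 0.18 w 42.6 F [-0.3  0.  -1.3] q [-1.23  0.39  0.63  2.14 -0.35  0.72 -1.55]
xyz cm [ 6.34 -0.14  0.18] w [ 0.011 -0.003 -0.001] rows 1.5 0.1
```

```bash
python3 -m creep '[{"x":2,"y":0,"z":0,"wx":0,"wy":0,"wz":0,"fingers":-1},{"x":4,"y":0,"z":0,"wx":0,"wy":0,"wz":0,"fingers":-1},{"x":5.5,"y":0,"z":0,"wx":0,"wy":0,"wz":0,"fingers":-1},{"x":5.9,"y":0,"z":0,"wx":0,"wy":0,"wz":0,"fingers":-1},{"x":5.9,"y":0,"z":0,"wx":0,"wy":0,"wz":0,"fingers":-1}]' >/dev/null; python3 goal.py 404 270 50 -68
```

```text
t 4.73 pos [406.4 267.7  54.1] jaw -67.7 tilt 0.08 w 42.4 F [ 0.5  0.3 -1.7] q [-1.15  0.49  0.55  2.16 -0.45  0.6  -1.46]
xyz cm [ 0.41 -0.14 -0.3 ] w [0.005 0.001 0.001] rows 0.1 0.0
```

```bash
python3 -m creep '[{"x":0.1,"y":0,"z":0,"wx":0,"wy":0,"wz":0,"fingers":-1},{"x":0.2,"y":0,"z":0,"wx":0,"wy":0,"wz":0,"fingers":-1},{"x":0.3,"y":0,"z":0,"wx":0,"wy":0,"wz":0,"fingers":-1},{"x":0.4,"y":0,"z":0,"wx":0,"wy":0,"wz":0,"fingers":-1},{"x":0.4,"y":0,"z":0,"wx":0,"wy":0,"wz":0,"fingers":-1}]' >/dev/null; python3 goal.py 404 270 50 -68
```

```text
t 5.15 pos [406.8 268.3  50.6] jaw -67.7 tilt 0.04 w 42.0 F [-0.7  0.6 -0.4] q [-1.14  0.5   0.54  2.17 -0.46  0.59 -1.45]
xyz cm [ 0.06 -0.2  -0.26] w [ 0.005 -0.    -0.001] rows 0.1 0.0
```

```bash
python3 -m creep '[{"x":0.1,"y":0,"z":0,"wx":0,"wy":0,"wz":0,"fingers":-1},{"x":0.1,"y":0,"z":0,"wx":0,"wy":0,"wz":0,"fingers":-1},{"x":0.2,"y":0,"z":0,"wx":0,"wy":0,"wz":0,"fingers":-1},{"x":0.2,"y":0,"z":0,"wx":0,"wy":0,"wz":0,"fingers":-1},{"x":0.2,"y":0,"z":0,"wx":0,"wy":0,"wz":0,"fingers":-1}]' >/dev/null; python3 goal.py 404 270 50 -68
```

```text
t 5.57 pos [407.4 268.6  49.9] jaw -67.8 tilt 0.12 w 42.4 F [-4.2 -1.9 20.6] q [-1.14  0.5   0.54  2.17 -0.46  0.59 -1.45]
xyz cm [-0.01 -0.26 -0.26] w [ 0.004 -0.002 -0.001] rows 0.1 0.0
```

```bash
python3 -m creep '[{"x":-0.1,"y":0,"z":0,"wx":0,"wy":0,"wz":0,"fingers":-1},{"x":-0.1,"y":0,"z":0,"wx":0,"wy":0,"wz":0,"fingers":0.2},{"x":-0.1,"y":0,"z":0,"wx":0,"wy":0,"wz":0,"fingers":1},{"x":-0.1,"y":0,"z":0,"wx":0,"wy":0,"wz":0,"fingers":1},{"x":-0.1,"y":0,"z":0,"wx":0,"wy":0,"wz":0,"fingers":1}]' >/dev/null; python3 goal.py 457 11 250 -68;  python3 -m creep '[{"x":-2,"y":0,"z":0,"wx":0,"wy":0,"wz":0,"fingers":1},{"x":-5,"y":0,"z":0,"wx":0,"wy":0,"wz":0,"fingers":1},{"x":-9,"y":0,"z":0,"wx":0,"wy":0,"wz":0,"fingers":1},{"x":-13,"y":0,"z":0,"wx":0,"wy":0,"wz":0,"fingers":1},{"x":-15,"y":0,"z":0,"wx":0,"wy":0,"wz":0,"fingers":1}]' >/dev/null; python3 goal.py 457 11 230 -68
```

```text
t 5.98 pos [406.7 268.1  49.2] jaw -67.7 tilt 0.01 w 84.5 F [-0.  -0.2 -0.2] q [-1.14  0.5   0.54  2.17 -0.46  0.59 -1.45]
xyz cm [-20.08  -5.09  25.7 ] w [0.005 0.    0.   ] rows 7.9 0.0
t 6.4 pos [408.3 268.5 203. ] jaw -67.8 tilt 0.24 w 85.2 F [ 0.9  1.4 -0.3] q [-1.34  0.24  0.74  2.06 -0.2   0.91 -1.67]
xyz cm [-2.76 -5.22 25.67] w [ 0.004 -0.002 -0.004] rows 6.3 0.0
```

```bash
python3 -m creep '[{"x":-1,"y":-0.8,"z":4,"wx":0,"wy":0,"wz":0,"fingers":1},{"x":-2,"y":-1.6,"z":8,"wx":0,"wy":0,"wz":0,"fingers":1},{"x":-2.8,"y":-2.4,"z":12,"wx":0,"wy":0,"wz":0,"fingers":1},{"x":-2.8,"y":-3.3,"z":16,"wx":0,"wy":0,"wz":0,"fingers":1},{"x":-2.8,"y":-4.1,"z":20,"wx":0,"wy":0,"wz":0,"fingers":1}]' >/dev/null; python3 goal.py 457 11 230 -68;python3 - <<'E'
from h import *
snap('side','s2');snap('top','t2')
E
```

```text
t 6.82 pos [444.6  65.7 227.8] jaw -67.7 tilt 0.11 w 85.4 F [ 0.5  0.2 -0.1] q [-1.09  0.12  0.89  2.12 -0.11  0.95 -1.32]
xyz cm [-0.23 -0.93  5.53] w [ 0.005 -0.001 -0.002] rows 1.3 0.0
```

View pics/s2.png

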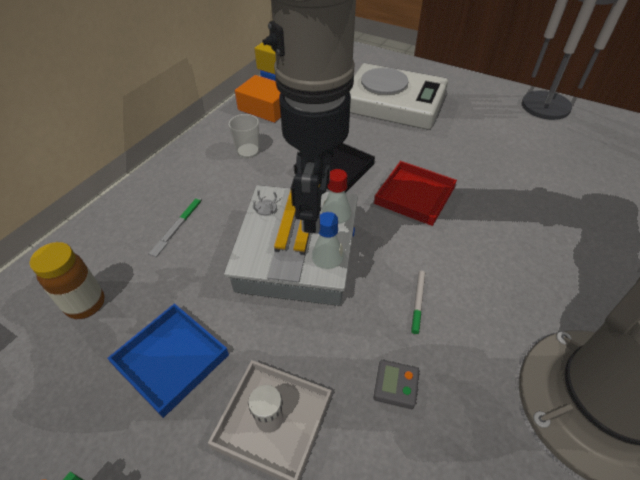

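The jar stands upright in the white tray (268,405). Next, the blue flask.

```bash
python3 -m creep '[{"x":0,"y":-0.5,"z":3,"wx":0,"wy":0,"wz":0,"fingers":1},{"x":0,"y":-0.9,"z":5.5,"wx":0,"wy":0,"wz":0,"fingers":1},{"x":0,"y":-0.9,"z":5.5,"wx":0,"wy":0,"wz":0,"fingers":1},{"x":0,"y":-0.9,"z":5.5,"wx":0,"wy":0,"wz":0,"fingers":1},{"x":0,"y":-0.9,"z":5.5,"wx":0,"wy":0,"wz":0,"fingers":1}]' >/dev/null; python3 goal.py 457.2 11.1 131 -68
```

```text
t 7.33 pos [456.9  13.9 227.1] jaw -67.7 tilt 0.03 w 85.4 F [-0.1  0.8  0. ] q [-0.99  0.15  0.92  2.1  -0.14  0.96 -1.17]
xyz cm [ 9.61 -0.07  0.28] w [ 0.005 -0.     0.001] rows 2.3 0.0
```

```bash
python3 -m creep '[{"x":2.5,"y":-0.1,"z":0.3,"wx":0,"wy":0,"wz":0,"fingers":1},{"x":5,"y":-0.1,"z":0.3,"wx":0,"wy":0,"wz":0,"fingers":1},{"x":7.5,"y":-0.1,"z":0.3,"wx":0,"wy":0,"wz":0,"fingers":1},{"x":9.5,"y":-0.1,"z":0.3,"wx":0,"wy":0,"wz":0,"fingers":1},{"x":9.5,"y":-0.1,"z":0.3,"wx":0,"wy":0,"wz":0,"fingers":1}]' >/dev/null; python3 goal.py 457.2 11.1 131 -68
python3 - <<'E'
from h import *
snap('side','s3')
E
```

```text
t 7.75 pos [454.5  11.3 129.1] jaw -67.6 tilt 0.39 w 85.7 F [-0.5  0.3  0.8] q [-0.84  0.34  0.82  2.2  -0.37  0.75 -0.95]
xyz cm [-0.19  0.24  0.12] w [ 0.007 -0.001  0.007] rows 0.1 0.1
```

View pics/s3.png

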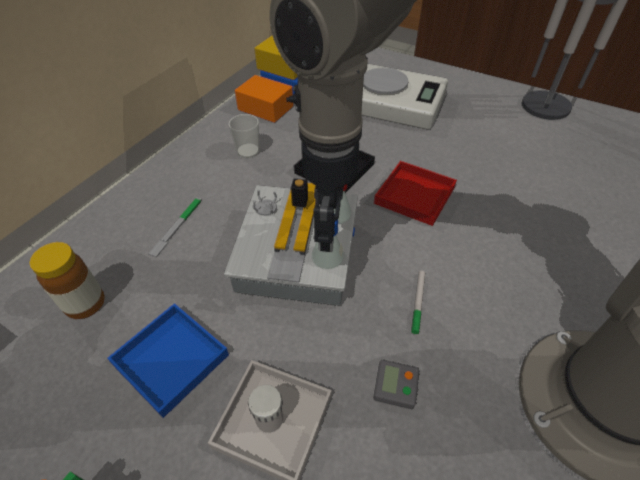

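Fingers straddle the blue cap (327,225). Closing gradually.

```bash
python3 -m creep '[{"x":0,"y":0.1,"z":0,"wx":0,"wy":0,"wz":0,"fingers":1},{"x":0,"y":0.1,"z":0,"wx":0,"wy":0,"wz":0,"fingers":0.4},{"x":0,"y":0.1,"z":0,"wx":0,"wy":0,"wz":0,"fingers":0.1},{"x":0,"y":0.1,"z":0,"wx":0,"wy":0,"wz":0,"fingers":-0.1},{"x":0,"y":0.1,"z":0,"wx":0,"wy":0,"wz":0,"fingers":-0.2}]' >/dev/null; python3 goal.py 457.2 11.1 131 -68
python3 -m creep '[{"x":0,"y":0,"z":0,"wx":0,"wy":0,"wz":0,"fingers":-0.3},{"x":0,"y":0,"z":0,"wx":0,"wy":0,"wz":0,"fingers":-0.6},{"x":0,"y":0,"z":0,"wx":0,"wy":0,"wz":0,"fingers":-1},{"x":0,"y":0,"z":0,"wx":0,"wy":0,"wz":0,"fingers":-1},{"x":0,"y":0,"z":0,"wx":0,"wy":0,"wz":0,"fingers":-1}]' >/dev/null; python3 goal.py 457.2 11.1 200 -68
```

```text
t 8.22 pos [458.7  10.7 133. ] jaw -67.7 tilt 0.09 w 38.5 F [ 0.3  0.2 -0.6] q [-0.84  0.34  0.82  2.19 -0.37  0.75 -0.95]
xyz cm [ 0.2  -0.12 -0.09] w [ 0.005 -0.    -0.002] rows 0.1 0.0
t 8.63 pos [458.7  10.8 133. ] jaw -67.7 tilt 0.08 w 30.3 F [-1.2  1.5  7.2] q [-0.84  0.34  0.82  2.19 -0.37  0.75 -0.95]
xyz cm [-6.7  -0.12 -0.09] w [ 0.005 -0.001 -0.001] rows 1.6 0.0
```

```bash
python3 -m creep '[{"x":-0.5,"y":0,"z":0,"wx":0,"wy":0,"wz":0,"fingers":-1},{"x":-2,"y":0,"z":0,"wx":0,"wy":0,"wz":0,"fingers":-1},{"x":-3.5,"y":0,"z":0,"wx":0,"wy":0,"wz":0,"fingers":-1},{"x":-5.2,"y":0,"z":0,"wx":0,"wy":0,"wz":0,"fingers":-1},{"x":-6.5,"y":0,"z":0,"wx":0,"wy":0,"wz":0,"fingers":-1}]' >/dev/null; python3 goal.py 589 271 200 -68;python3 - <<'E'
from h import *
snap('side','s4')
E
```

```text
t 9.05 pos [458.2  10.  198.4] jaw -67.8 tilt 0.01 w 30.6 F [ 0.5  0.3 -1.2] q [-0.95  0.21  0.92  2.13 -0.22  0.89 -1.09]
xyz cm [ -0.16  21.98 -19.21] w [ 0.004  0.    -0.   ] rows 7.0 0.0
```

View pics/s4.png

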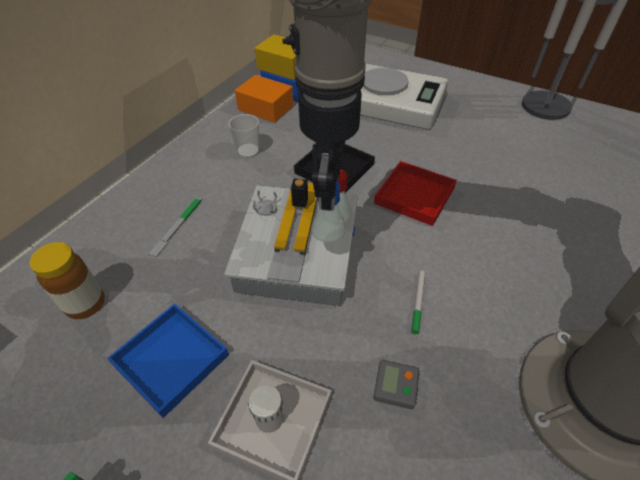

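```bash
python3 -m creep '[{"x":0,"y":1.5,"z":-1.3,"wx":0,"wy":0,"wz":0,"fingers":-1},{"x":0,"y":4,"z":-3.5,"wx":0,"wy":0,"wz":0,"fingers":-1},{"x":0,"y":6.6,"z":-5.8,"wx":0,"wy":0,"wz":0,"fingers":-1},{"x":0,"y":9.2,"z":-8,"wx":0,"wy":0,"wz":0,"fingers":-1},{"x":0,"y":11.5,"z":-10,"wx":0,"wy":0,"wz":0,"fingers":-1}]' >/dev/null; python3 goal.py 589 271 200 -68
```

```text
t 9.52 pos [527.1 149.3 196.3] jaw -67.6 tilt 0.05 w 30.4 F [ 1.  -0.5 -1.7] q [-1.03  0.4   0.82  1.94 -0.35  0.96 -1.22]
xyz cm [-0.37 10.36 -8.9 ] w [ 0.006 -0.001  0.001] rows 3.3 0.1
```

```bash
python3 -m creep '[{"x":0,"y":2.5,"z":-2.2,"wx":0,"wy":0,"wz":0,"fingers":-1},{"x":0,"y":5.2,"z":-4.5,"wx":0,"wy":0,"wz":0,"fingers":-1},{"x":0,"y":7.8,"z":-6.7,"wx":0,"wy":0,"wz":0,"fingers":-1},{"x":0,"y":9.7,"z":-8.4,"wx":0,"wy":0,"wz":0,"fingers":-1},{"x":0,"y":10.3,"z":-8.9,"wx":0,"wy":0,"wz":0,"fingers":-1}]' >/dev/null; python3 goal.py 589 271 68 -68
```

```text
t 9.93 pos [588.5 274.  195.3] jaw -67.4 tilt 0.07 w 30.4 F [-0.   0.4 -1.6] q [-1.05  0.57  0.75  1.69 -0.44  1.06 -1.33]
xyz cm [12.73 -0.07  0.31] w [ 0.011 -0.001  0.   ] rows 3.1 0.1
```

```bash
python3 -m creep '[{"x":2,"y":0,"z":0.2,"wx":0,"wy":0,"wz":0,"fingers":-1},{"x":5,"y":0,"z":0.2,"wx":0,"wy":0,"wz":0,"fingers":-1},{"x":8,"y":0,"z":0.2,"wx":0,"wy":0,"wz":0,"fingers":-1},{"x":10.5,"y":0,"z":0.2,"wx":0,"wy":0,"wz":0,"fingers":-1},{"x":11.5,"y":0,"z":0.2,"wx":0,"wy":0,"wz":0,"fingers":-1}]' >/dev/null; python3 goal.py 589 271 68 -68;  python3 -m creep '[{"x":0,"y":0,"z":0,"wx":0,"wy":0,"wz":0,"fingers":-1},{"x":0,"y":0,"z":0,"wx":0,"wy":0,"wz":0,"fingers":-1}]'>/dev/null; python3 goal.py 589 271 68 -68
```

```text
t 10.35 pos [586.1 265.   77.6] jaw -67.7 tilt 0.4 w 30.7 F [-0.7  0.1 -2.1] q [-0.98  0.7   0.66  1.78 -0.54  0.86 -1.24]
xyz cm [ 0.96  0.5  -0.45] w [0.005 0.001 0.007] rows 0.3 0.1
t 10.52 pos [589.2 265.7  82.4] jaw -67.8 tilt 0.04 w 30.6 F [-0.1  0.8 -0.5] q [-0.98  0.69  0.66  1.78 -0.54  0.86 -1.25]
xyz cm [ 1.44  0.18 -0.5 ] w [0.004 0.    0.   ] rows 0.4 0.0
```

```bash
python3 -m creep '[{"x":0.3,"y":0,"z":0,"wx":0,"wy":0,"wz":0,"fingers":-1},{"x":0.6,"y":0,"z":0,"wx":0,"wy":0,"wz":0,"fingers":-1},{"x":0.9,"y":0,"z":0,"wx":0,"wy":0,"wz":0,"fingers":-1},{"x":1.1,"y":0,"z":0,"wx":0,"wy":0,"wz":0,"fingers":-1},{"x":1.2,"y":0,"z":0,"wx":0,"wy":0,"wz":0,"fingers":-1}]' >/dev/null; python3 goal.py 589 271 68 -68
```

```text
t 10.93 pos [589.1 266.2  70.4] jaw -67.7 tilt 0.02 w 30.5 F [-0.1  0.4 -1.5] q [-0.97  0.71  0.65  1.78 -0.55  0.84 -1.24]
xyz cm [ 0.24  0.18 -0.44] w [ 0.005 -0.    -0.   ] rows 0.1 0.0
```

```bash
python3 -m creep '[{"x":0.1,"y":0,"z":0,"wx":0,"wy":0,"wz":0,"fingers":-1},{"x":0.1,"y":0,"z":0,"wx":0,"wy":0,"wz":0,"fingers":-1},{"x":0.1,"y":0,"z":0,"wx":0,"wy":0,"wz":0,"fingers":-1}]' >/dev/null; python3 goal.py 589 271 68 -68
```

```text
t 11.18 pos [589.1 266.1  69.3] jaw -67.7 tilt 0.0 w 30.7 F [ 0.1 -0.3 -1.2] q [-0.97  0.71  0.65  1.78 -0.56  0.84 -1.24]
xyz cm [ 0.13  0.18 -0.46] w [ 0.005 -0.    -0.   ] rows 0.1 0.0
```

```bash
python3 -m creep '[{"x":0.1,"y":0,"z":0,"wx":0,"wy":0,"wz":0,"fingers":-1},{"x":0.1,"y":0,"z":0,"wx":0,"wy":0,"wz":0,"fingers":-1},{"x":0.1,"y":0,"z":0,"wx":0,"wy":0,"wz":0,"fingers":-1}]' >/dev/null; python3 goal.py 589 271 68 -68
```

```text
t 11.43 pos [589.2 266.1  68.4] jaw -67.7 tilt 0.01 w 30.6 F [ 1.6  1.  -0. ] q [-0.97  0.71  0.65  1.78 -0.56  0.84 -1.24]
xyz cm [ 0.04  0.17 -0.46] w [ 0.005  0.    -0.   ] rows 0.1 0.0
```

```bash
python3 -m creep '[{"x":0.05,"y":0,"z":0,"wx":0,"wy":0,"wz":0,"fingers":-1},{"x":0.1,"y":0,"z":0,"wx":0,"wy":0,"wz":0,"fingers":-1},{"x":0.1,"y":0,"z":0,"wx":0,"wy":0,"wz":0,"fingers":-1}]' >/dev/null; python3 goal.py 589 271 68 -68
```

```text
t 11.68 pos [589.5 266.3  68.3] jaw -67.7 tilt 0.06 w 30.2 F [-2.7  0.   6.2] q [-0.97  0.71  0.65  1.78 -0.56  0.84 -1.24]
xyz cm [ 0.03  0.13 -0.46] w [ 0.005 -0.001 -0.001] rows 0.1 0.0
```

Contact (6 N) at the expected height. Open slowly, then rise.

```bash
python3 -m creep '[{"x":0,"y":0,"z":0,"wx":0,"wy":0,"wz":0,"fingers":-0.2},{"x":0,"y":0,"z":0,"wx":0,"wy":0,"wz":0,"fingers":0},{"x":0,"y":0,"z":0,"wx":0,"wy":0,"wz":0,"fingers":0.4},{"x":0,"y":0,"z":0,"wx":0,"wy":0,"wz":0,"fingers":1},{"x":0,"y":0,"z":0,"wx":0,"wy":0,"wz":0,"fingers":1}]' >/dev/null; python3 -m creep '[{"x":0,"y":0,"z":0,"wx":0,"wy":0,"wz":0,"fingers":1},{"x":-2,"y":0,"z":0,"wx":0,"wy":0,"wz":0,"fingers":1},{"x":-5,"y":0,"z":0,"wx":0,"wy":0,"wz":0,"fingers":1},{"x":-9,"y":0,"z":0,"wx":0,"wy":0,"wz":0,"fingers":1},{"x":-13,"y":0,"z":0,"wx":0,"wy":0,"wz":0,"fingers":1}]' >/dev/null; python3 goal.py 495 -84.6 230 -68;python3 - <<'E'
from h import *
snap('side','s5')
E
```

```text
t 12.52 pos [588.3 265.6 198. ] jaw -67.7 tilt 0.13 w 85.0 F [1.3 1.3 0.4] q [-1.05  0.56  0.76  1.7  -0.43  1.06 -1.33]
xyz cm [ -3.14 -21.91  28.88] w [0.004 0.001 0.002] rows 8.7 0.0
```

View pics/s5.png

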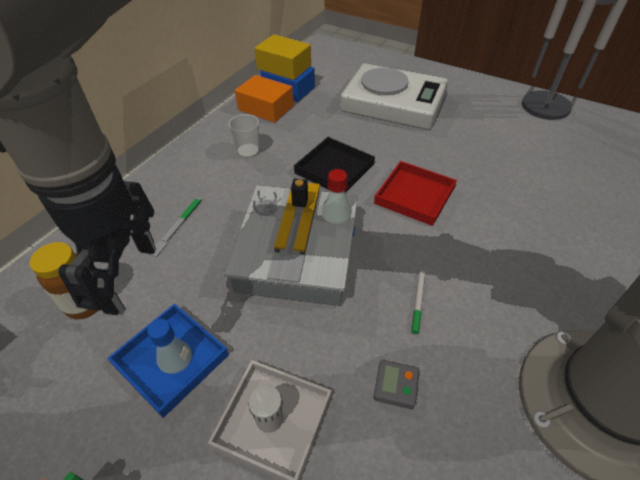

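The blue flask stands in the blue tray (170,345). On to the red one.

```bash
python3 -m creep '[{"x":-1.5,"y":-2.5,"z":3.3,"wx":0,"wy":0,"wz":0,"fingers":1},{"x":-3,"y":-5,"z":6.6,"wx":0,"wy":0,"wz":0,"fingers":1},{"x":-3,"y":-7.5,"z":9.9,"wx":0,"wy":0,"wz":0,"fingers":1},{"x":-3,"y":-10,"z":13.2,"wx":0,"wy":0,"wz":0,"fingers":1},{"x":-3,"y":-12.5,"z":16.5,"wx":0,"wy":0,"wz":0,"fingers":1}]' >/dev/null; python3 goal.py 495 -84.6 230 -68
```

```text
t 12.98 pos [536.3  67.9 227.5] jaw -67.7 tilt 0.06 w 85.5 F [ 1.1 -0.   0.4] q [-0.93  0.34  0.86  1.92 -0.31  1.01 -1.11]
xyz cm [-0.26 -9.6  12.54] w [ 0.005 -0.    -0.001] rows 3.8 0.0
```

```bash
python3 -m creep '[{"x":0,"y":-2.4,"z":3.1,"wx":0,"wy":0,"wz":0,"fingers":1},{"x":0,"y":-4.8,"z":6.3,"wx":0,"wy":0,"wz":0,"fingers":1},{"x":0,"y":-7.4,"z":9.7,"wx":0,"wy":0,"wz":0,"fingers":1},{"x":0,"y":-9.6,"z":12.5,"wx":0,"wy":0,"wz":0,"fingers":1},{"x":0,"y":-9.6,"z":12.5,"wx":0,"wy":0,"wz":0,"fingers":1}]' >/dev/null; python3 goal.py 495 -84.6 131 -68
```

```text
t 13.4 pos [492.5 -90.6 227.8] jaw -68.4 tilt 0.07 w 85.3 F [-0.4 -0.5  0.3] q [-0.72  0.27  0.93  2.01 -0.25  0.98 -0.86]
xyz cm [ 9.68  0.45 -0.48] w [-0.007  0.001 -0.   ] rows 2.3 0.1
```

```bash
python3 -m creep '[{"x":0,"y":0,"z":0,"wx":0,"wy":0,"wz":0,"fingers":1},{"x":0,"y":0,"z":0,"wx":0,"wy":0,"wz":0,"fingers":1}]' >/dev/null; python3 goal.py 495 -84.6 131 -68
```

```text
t 13.57 pos [495.6 -82.1 227.3] jaw -67.7 tilt 0.04 w 85.2 F [ 0.5  0.8 -0.3] q [-0.73  0.27  0.92  2.01 -0.26  0.98 -0.86]
xyz cm [ 9.63 -0.16  0.21] w [ 0.005 -0.    -0.001] rows 2.3 0.0
```

```bash
python3 -m creep '[{"x":2.5,"y":-0.15,"z":0.2,"wx":0,"wy":0,"wz":0,"fingers":1},{"x":5,"y":-0.15,"z":0.2,"wx":0,"wy":0,"wz":0,"fingers":1},{"x":7.5,"y":-0.15,"z":0.2,"wx":0,"wy":0,"wz":0,"fingers":1},{"x":9.5,"y":-0.15,"z":0.2,"wx":0,"wy":0,"wz":0,"fingers":1},{"x":9.5,"y":-0.15,"z":0.2,"wx":0,"wy":0,"wz":0,"fingers":1}]' >/dev/null; python3 goal.py 495 -84.6 131 -68
python3 - <<'E'
from h import *
snap('side','s6')
E
```

```text
t 13.98 pos [492.8 -82.7 128.8] jaw -67.5 tilt 0.38 w 85.3 F [-0.3 -0.1  0.2] q [-0.6   0.43  0.8   2.1  -0.43  0.79 -0.71]
xyz cm [-0.22  0.13  0.26] w [ 0.008 -0.002  0.006] rows 0.1 0.1
```

View pics/s6.png

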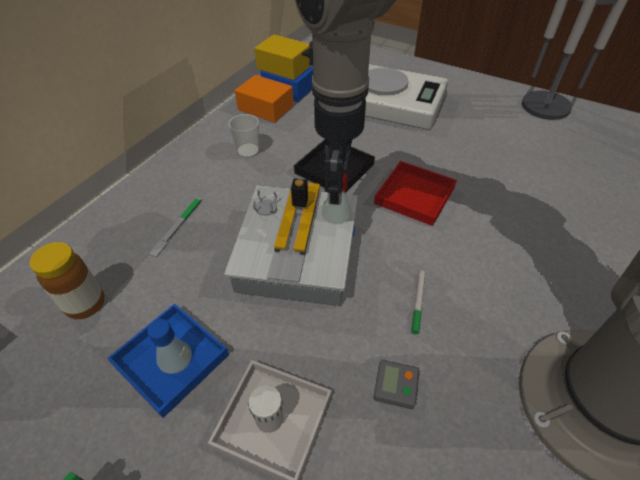

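Fingers around the red cap (340,185), dog untouched. Close.

```bash
python3 -m creep '[{"x":0,"y":0,"z":0.1,"wx":0,"wy":0,"wz":0,"fingers":1},{"x":0,"y":0,"z":0.1,"wx":0,"wy":0,"wz":0,"fingers":0.4},{"x":0,"y":0,"z":0.1,"wx":0,"wy":0,"wz":0,"fingers":0.1},{"x":0,"y":0,"z":0.1,"wx":0,"wy":0,"wz":0,"fingers":-0.1},{"x":0,"y":0,"z":0.1,"wx":0,"wy":0,"wz":0,"fingers":-0.2}]' >/dev/null; python3 goal.py 495 -84.6 131 -68
python3 -m creep '[{"x":0,"y":0,"z":0,"wx":0,"wy":0,"wz":0,"fingers":-0.3},{"x":0,"y":0,"z":0,"wx":0,"wy":0,"wz":0,"fingers":-0.6},{"x":0,"y":0,"z":0,"wx":0,"wy":0,"wz":0,"fingers":-1},{"x":0,"y":0,"z":0,"wx":0,"wy":0,"wz":0,"fingers":-1},{"x":0,"y":0,"z":0,"wx":0,"wy":0,"wz":0,"fingers":-1}]' >/dev/null; python3 goal.py 495 -84.6 200 -68
```

```text
t 14.45 pos [495.7 -85.7 133. ] jaw -67.7 tilt 0.08 w 38.4 F [ 0.6 -0.   0.4] q [-0.59  0.42  0.81  2.09 -0.43  0.79 -0.7 ]
xyz cm [ 0.2  -0.02 -0.13] w [ 0.005  0.    -0.001] rows 0.1 0.0
t 14.87 pos [495.7 -85.6 133. ] jaw -67.7 tilt 0.08 w 30.7 F [-0.7  1.7  8. ] q [-0.59  0.42  0.81  2.09 -0.43  0.79 -0.7 ]
xyz cm [-6.7  -0.02 -0.12] w [ 0.005 -0.    -0.001] rows 1.6 0.0
```

```bash
python3 -m creep '[{"x":-0.5,"y":0,"z":0,"wx":0,"wy":0,"wz":0,"fingers":-1},{"x":-2,"y":0,"z":0,"wx":0,"wy":0,"wz":0,"fingers":-1},{"x":-3.5,"y":0,"z":0,"wx":0,"wy":0,"wz":0,"fingers":-1},{"x":-5.2,"y":0,"z":0,"wx":0,"wy":0,"wz":0,"fingers":-1},{"x":-6.5,"y":0,"z":0,"wx":0,"wy":0,"wz":0,"fingers":-1}]' >/dev/null; python3 goal.py 411 -275.7 200 -68
```

```text
t 15.28 pos [495.1 -86.2 198.4] jaw -67.8 tilt 0.02 w 30.5 F [ 0.2 -0.3 -1.1] q [-0.69  0.32  0.9   2.04 -0.31  0.93 -0.8 ]
xyz cm [ -0.15 -14.96  14.36] w [ 0.004  0.    -0.   ] rows 5.0 0.0
```

```bash
python3 -m creep '[{"x":0,"y":-1.5,"z":1.5,"wx":0,"wy":0,"wz":0,"fingers":-1},{"x":0,"y":-3.7,"z":3.6,"wx":0,"wy":0,"wz":0,"fingers":-1},{"x":0,"y":-6.2,"z":6,"wx":0,"wy":0,"wz":0,"fingers":-1},{"x":0,"y":-8.2,"z":7.9,"wx":0,"wy":0,"wz":0,"fingers":-1},{"x":0,"y":-9.8,"z":9.4,"wx":0,"wy":0,"wz":0,"fingers":-1}]' >/dev/null; python3 goal.py 411 -275.7 190 -68
```

```text
t 15.7 pos [ 438.5 -212.1  197.6] jaw -67.8 tilt 0.01 w 30.4 F [ 1.3 -0.6 -2.1] q [-0.45  0.29  0.93  2.07 -0.3   0.91 -0.54]
xyz cm [ 0.76 -4.95  4.85] w [0.003 0.    0.   ] rows 1.7 0.0
```

```bash
python3 -m creep '[{"x":0,"y":-1.8,"z":1.8,"wx":0,"wy":0,"wz":0,"fingers":-1},{"x":0,"y":-3.7,"z":3.6,"wx":0,"wy":0,"wz":0,"fingers":-1},{"x":0,"y":-4.8,"z":4.7,"wx":0,"wy":0,"wz":0,"fingers":-1},{"x":0,"y":-4.8,"z":4.7,"wx":0,"wy":0,"wz":0,"fingers":-1},{"x":0,"y":-4.8,"z":4.7,"wx":0,"wy":0,"wz":0,"fingers":-1}]' >/dev/null; python3 goal.py 411 -275.7 82 -68
```

```text
t 16.12 pos [ 412.9 -272.3  197.4] jaw -67.9 tilt 0.01 w 30.5 F [-0.2  0.2 -1.4] q [-0.31  0.31  0.93  2.06 -0.31  0.92 -0.39]
xyz cm [11.54 -0.3   0.24] w [ 0.002 -0.     0.   ] rows 2.8 0.0
```

```bash
python3 -m creep '[{"x":2,"y":-0.3,"z":0.2,"wx":0,"wy":0,"wz":0,"fingers":-1},{"x":5,"y":-0.3,"z":0.2,"wx":0,"wy":0,"wz":0,"fingers":-1},{"x":8,"y":-0.3,"z":0.2,"wx":0,"wy":0,"wz":0,"fingers":-1},{"x":10.5,"y":-0.3,"z":0.2,"wx":0,"wy":0,"wz":0,"fingers":-1},{"x":11.4,"y":-0.3,"z":0.2,"wx":0,"wy":0,"wz":0,"fingers":-1}]' >/dev/null; python3 -m creep '[{"x":0,"y":0,"z":0,"wx":0,"wy":0,"wz":0,"fingers":-1},{"x":0,"y":0,"z":0,"wx":0,"wy":0,"wz":0,"fingers":-1}]'>/dev/null; python3 goal.py 411 -275.7 69.5 -68
```

```text
t 16.7 pos [ 412.  -274.4   83.8] jaw -67.7 tilt 0.01 w 30.7 F [-0.1  0.3 -1.3] q [-0.13  0.5   0.75  2.14 -0.53  0.7  -0.2 ]
xyz cm [ 1.43 -0.14  0.08] w [ 0.006 -0.     0.   ] rows 0.3 0.0
```

```bash
python3 -m creep '[{"x":0.4,"y":0,"z":0,"wx":0,"wy":0,"wz":0,"fingers":-1},{"x":0.8,"y":0,"z":0,"wx":0,"wy":0,"wz":0,"fingers":-1},{"x":1.1,"y":0,"z":0,"wx":0,"wy":0,"wz":0,"fingers":-1},{"x":1.3,"y":0,"z":0,"wx":0,"wy":0,"wz":0,"fingers":-1},{"x":1.4,"y":0,"z":0,"wx":0,"wy":0,"wz":0,"fingers":-1}]' >/dev/null; python3 goal.py 411 -275.7 69.5 -68;python3 -m creep '[{"x":0.05,"y":0,"z":0,"wx":0,"wy":0,"wz":0,"fingers":-1},{"x":0.1,"y":0,"z":0,"wx":0,"wy":0,"wz":0,"fingers":-1},{"x":0.1,"y":0,"z":0,"wx":0,"wy":0,"wz":0,"fingers":-1}]' >/dev/null; python3 goal.py 411 -275.7 68 -68
```

```text
t 17.12 pos [ 411.6 -274.6   69.3] jaw -67.7 tilt 0.02 w 30.7 F [ 0.3  0.2 -1.4] q [-0.11  0.52  0.72  2.15 -0.56  0.67 -0.17]
xyz cm [-0.02 -0.1   0.08] w [ 0.005 -0.    -0.   ] rows 0.0 0.0
t 17.37 pos [ 411.6 -274.7   68.3] jaw -67.7 tilt 0.01 w 30.2 F [ 0.2 -0.5 -1.6] q [-0.1   0.52  0.72  2.15 -0.56  0.67 -0.17]
xyz cm [ 0.03 -0.09  0.07] w [ 0.005  0.    -0.   ] rows 0.0 0.0
```

```bash
python3 -m creep '[{"x":0.05,"y":0,"z":0,"wx":0,"wy":0,"wz":0,"fingers":-1},{"x":0.1,"y":0,"z":0,"wx":0,"wy":0,"wz":0,"fingers":-1},{"x":0.1,"y":0,"z":0,"wx":0,"wy":0,"wz":0,"fingers":-1}]' >/dev/null; python3 goal.py 411 -275.7 68 -68
```

```text
t 17.62 pos [ 411.7 -274.7   68.2] jaw -67.7 tilt 0.08 w 30.4 F [-2.7  2.5 12.5] q [-0.1   0.52  0.72  2.15 -0.57  0.67 -0.17]
xyz cm [ 0.02 -0.1   0.06] w [ 0.004 -0.001 -0.001] rows 0.0 0.0
```

```bash
python3 -m creep '[{"x":-0.05,"y":0,"z":0,"wx":0,"wy":0,"wz":0,"fingers":-0.2},{"x":-0.05,"y":0,"z":0,"wx":0,"wy":0,"wz":0,"fingers":0},{"x":-0.05,"y":0,"z":0,"wx":0,"wy":0,"wz":0,"fingers":0.4},{"x":-0.05,"y":0,"z":0,"wx":0,"wy":0,"wz":0,"fingers":1},{"x":-0.05,"y":0,"z":0,"wx":0,"wy":0,"wz":0,"fingers":1}]' >/dev/null; python3 -m creep '[{"x":0,"y":0,"z":0,"wx":0,"wy":0,"wz":0,"fingers":1},{"x":-2,"y":0,"z":0,"wx":0,"wy":0,"wz":0,"fingers":1},{"x":-5,"y":0,"z":0,"wx":0,"wy":0,"wz":0,"fingers":1},{"x":-9,"y":0,"z":0,"wx":0,"wy":0,"wz":0,"fingers":1},{"x":-13,"y":0,"z":0,"wx":0,"wy":0,"wz":0,"fingers":1}]' >/dev/null; python3 goal.py 495 -84.6 230 -68;python3 - <<'E'
from h import *
snap('side','s7');snap('top','t7')
import numpy as np, cv2
from m import *
for nm,tag in(('T','t7'),('S','s7')):
    s=dict(np.load(f'pics/{tag}.npz'));W=world(s)
    m=(W[...,2]>100)&(W[...,2]<145)&(W[...,0]>500)&(W[...,0]<600)&(abs(W[...,1]+50)<50)
    for a,b in((100,130),(130,145)):
        k=m&(W[...,2]>a)&(W[...,2]<=b);p=W[k]
        print(nm,a,k.sum(),[np.round(x,1) for x in cv2.minAreaRect(p[:,:2].astype(np.float32))],p.max(0).round(1))
    k=col(s,'yellow')&(abs(W[...,2]-88)<5)&(W[...,0]>430)&(W[...,0]<660)&(abs(W[...,1])<120);p=W[k]
    print('lips',k.sum(),[np.round(x,1) for x in cv2.minAreaRect(p[:,:2].astype(np.float32))],np.median(p[:,2]))
E
```

```text
t 18.45 pos [ 410.5 -274.6  198.6] jaw -67.8 tilt 0.16 w 85.4 F [1.5 0.5 0.1] q [-0.31  0.31  0.95  2.06 -0.32  0.93 -0.38]
xyz cm [ -3.16  15.   -14.39] w [ 0.004 -0.001  0.003] rows 5.0 0.0
T 100 73 [array([564.4, -40. ]), array([69.8, 21.8]), np.float64(43.4)] [596.6 -23.2 129.9]
T 130 209 [array([554.5, -56.6]), array([26.8, 26. ]), np.float64(22.6)] [570.5 -40.8 144.3]
lips 1453 [array([546.1, -36.9]), array([ 52.2, 164.7]), np.float64(22.2)] 88.07942277512063
S 100 217 [array([564. , -37.6]), array([68.2, 21.4]), np.float64(43.7)] [596.1 -21.8 129.9]
S 130 203 [array([554.7, -54.6]), array([26.1, 26.5]), np.float64(21.5)] [571.2 -38.5 144.3]
lips 1231 [array([546.5, -34.9]), array([ 51.7, 166.2]), np.float64(22.1)] 87.7126079092925
```

View pics/s7.png

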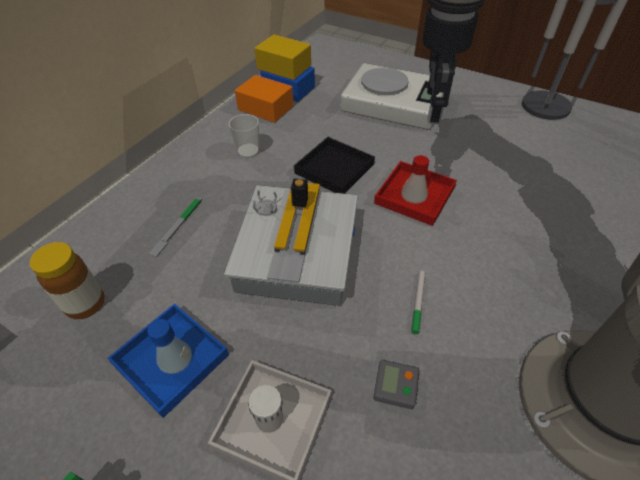

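View pics/t7.png

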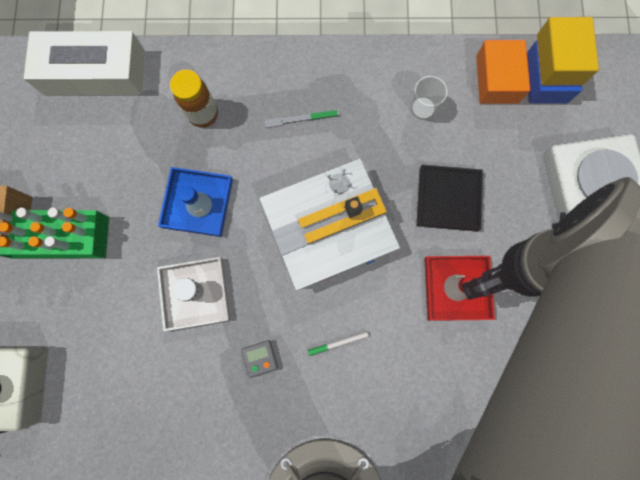

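Both flasks stand in their trays (side 418,180 and 170,345). The two views give the dog at (554.6,−55.6), which is local x 0, y −49 in the slot, as it must be. The slide is 134 mm. Now go to the dog.

```bash
python3 -m creep '[{"x":-0.5,"y":2.7,"z":-1.9,"wx":0,"wy":0,"wz":0,"fingers":1},{"x":-0.5,"y":5.4,"z":-3.8,"wx":0,"wy":0,"wz":0,"fingers":1},{"x":-0.5,"y":8.5,"z":-6,"wx":0,"wy":0,"wz":0,"fingers":1},{"x":-0.5,"y":11.6,"z":-8.1,"wx":0,"wy":0,"wz":0,"fingers":1},{"x":-0.5,"y":14.5,"z":-10.1,"wx":0,"wy":0,"wz":0,"fingers":1}]' >/dev/null; python3 goal.py 554.6 -55.6 200 -67.9
```

```text
t 18.97 pos [ 508.1 -124.1  202.4] jaw -67.7 tilt 0.04 w 85.4 F [ 0.7 -0.1 -0.3] q [-0.6   0.36  0.9   1.99 -0.35  0.95 -0.7 ]
xyz cm [ 0.25  6.91 -4.57] w [ 0.003 -0.001 -0.   ] rows 2.0 0.0
```

```bash
python3 -m creep '[{"x":0,"y":3,"z":-2,"wx":0,"wy":0,"wz":0,"fingers":1},{"x":0,"y":5.5,"z":-3.6,"wx":0,"wy":0,"wz":0,"fingers":1},{"x":0,"y":6.9,"z":-4.5,"wx":0,"wy":0,"wz":0,"fingers":1},{"x":0,"y":6.9,"z":-4.5,"wx":0,"wy":0,"wz":0,"fingers":1},{"x":0,"y":6.9,"z":-4.5,"wx":0,"wy":0,"wz":0,"fingers":1}]' >/dev/null; python3 goal.py 554.6 -55.6 111 -67.9
```

```text
t 19.38 pos [553.9 -58.7 202.2] jaw -67.7 tilt 0.09 w 85.4 F [ 0.   0.3 -0.2] q [-0.67  0.42  0.87  1.91 -0.39  0.98 -0.81]
xyz cm [ 9.12  0.2  -0.26] w [0.004 0.    0.001] rows 2.2 0.0
```

```bash
python3 -m creep '[{"x":2,"y":0.2,"z":-0.2,"wx":0,"wy":0,"wz":0,"fingers":1},{"x":4,"y":0.2,"z":-0.2,"wx":0,"wy":0,"wz":0,"fingers":1},{"x":5.5,"y":0.2,"z":-0.2,"wx":0,"wy":0,"wz":0,"fingers":1},{"x":5.5,"y":0.2,"z":-0.2,"wx":0,"wy":0,"wz":0,"fingers":1},{"x":5.5,"y":0.2,"z":-0.2,"wx":0,"wy":0,"wz":0,"fingers":1}]' >/dev/null; python3 goal.py 554.6 -55.6 111 -67.9
```

```text
t 19.8 pos [553.9 -57.9 147.7] jaw -67.9 tilt 0.11 w 85.3 F [-0.3 -0.3  0.2] q [-0.62  0.49  0.81  1.96 -0.46  0.88 -0.75]
xyz cm [ 3.67  0.16 -0.19] w [-0.    -0.     0.002] rows 0.9 0.0
```

```bash
python3 -m creep '[{"x":1.5,"y":0.15,"z":-0.2,"wx":0,"wy":0,"wz":0,"fingers":1},{"x":3,"y":0.15,"z":-0.2,"wx":0,"wy":0,"wz":0,"fingers":1},{"x":3.7,"y":0.15,"z":-0.2,"wx":0,"wy":0,"wz":0,"fingers":1},{"x":3.7,"y":0.15,"z":-0.2,"wx":0,"wy":0,"wz":0,"fingers":1},{"x":3.7,"y":0.15,"z":-0.2,"wx":0,"wy":0,"wz":0,"fingers":1}]' >/dev/null; python3 goal.py 554.6 -55.6 111 -67.9
python3 - <<'E'
from h import *
snap('side','s8');snap('top','t8')
E
```

```text
t 20.22 pos [556.1 -54.2 111.6] jaw -67.8 tilt 0.04 w 85.5 F [ 0.2 -0.3  0.6] q [-0.59  0.55  0.76  1.98 -0.51  0.82 -0.72]
xyz cm [ 0.06 -0.19  0.07] w [ 0.002  0.    -0.   ] rows 0.1 0.0
```

View pics/s8.png

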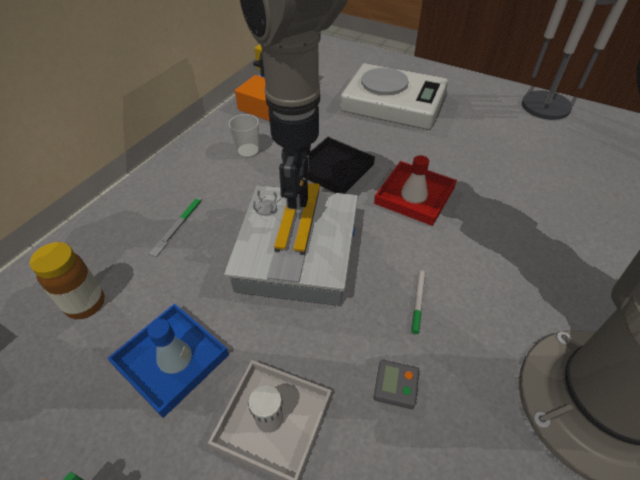

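The gripper straddles the dog (297,190) above the lips. Close.

```bash
python3 -m creep '[{"x":0,"y":-0.15,"z":0,"wx":0,"wy":0,"wz":0,"fingers":0.5},{"x":0,"y":-0.15,"z":0,"wx":0,"wy":0,"wz":0,"fingers":0.1},{"x":0,"y":-0.15,"z":0,"wx":0,"wy":0,"wz":0,"fingers":-0.2},{"x":0,"y":-0.15,"z":0,"wx":0,"wy":0,"wz":0,"fingers":-0.4},{"x":0,"y":-0.15,"z":0,"wx":0,"wy":0,"wz":0,"fingers":-0.5}]' >/dev/null; python3 goal.py 554.6 -55.6 111 -67.9
python3 -m creep '[{"x":0,"y":0,"z":0,"wx":0,"wy":0,"wz":0,"fingers":-0.6},{"x":0,"y":0,"z":0,"wx":0,"wy":0,"wz":0,"fingers":-1},{"x":0,"y":0,"z":0,"wx":0,"wy":0,"wz":0,"fingers":-1},{"x":0,"y":0,"z":0,"wx":0,"wy":0,"wz":0,"fingers":-1},{"x":0,"y":0,"z":0,"wx":0,"wy":0,"wz":0,"fingers":-1}]' >/dev/null; python3 goal.py 504.3 68.2 113 -67.9
```

```text
t 20.73 pos [554.7 -54.  110.9] jaw -67.7 tilt 0.02 w 25.5 F [ 0.3 -1.7  0.8] q [-0.59  0.54  0.76  1.98 -0.51  0.82 -0.72]
xyz cm [-0.01 -0.07  0.15] w [ 0.003  0.    -0.   ] rows 0.0 0.0
t 21.15 pos [554.7 -54.  111. ] jaw -67.7 tilt 0.02 w 25.0 F [-1.2  0.4  4.7] q [-0.59  0.54  0.76  1.98 -0.51  0.82 -0.72]
xyz cm [ -0.2   -0.04 -13.22] w [ 0.003 -0.    -0.   ] rows 3.2 0.0
```

```bash
python3 -m creep '[{"x":0,"y":0,"z":-0.4,"wx":0,"wy":0,"wz":0,"fingers":-1},{"x":0,"y":0,"z":-0.9,"wx":0,"wy":0,"wz":0,"fingers":-1},{"x":0,"y":0,"z":-1.4,"wx":0,"wy":0,"wz":0,"fingers":-1},{"x":0,"y":0,"z":-1.9,"wx":0,"wy":0,"wz":0,"fingers":-1},{"x":0,"y":0,"z":-2.4,"wx":0,"wy":0,"wz":0,"fingers":-1}]'; python3 goal.py 504.3 68.2 111 -67.9
```

```text
time: 21.57
eef_pos: [545.6, -31.6, 111.0]
ee_rot: [0.918, 1.367, -0.918]
ft_force: [0.8, -2.5, 4.8]
width: 25.4
t 21.57 pos [545.6 -31.6 111. ] jaw -67.7 tilt 0.06 w 25.4 F [ 0.8 -2.5  4.8] q [-0.64  0.53  0.77  2.01 -0.51  0.8  -0.76]
xyz cm [-1.00e-02 -4.00e-02 -1.08e+01] w [ 0.003  0.001 -0.001] rows 2.6 0.0
```

Sliding freely.

```bash
python3 -m creep '[{"x":0,"y":0,"z":-0.8,"wx":0,"wy":0,"wz":0,"fingers":-1},{"x":0,"y":0,"z":-1.7,"wx":0,"wy":0,"wz":0,"fingers":-1},{"x":0,"y":0,"z":-2.6,"wx":0,"wy":0,"wz":0,"fingers":-1},{"x":0,"y":0,"z":-3.5,"wx":0,"wy":0,"wz":0,"fingers":-1},{"x":0,"y":0,"z":-4.4,"wx":0,"wy":0,"wz":0,"fingers":-1}]'>/dev/null; python3 goal.py 504.3 68.2 111 -67.9;python3 -m creep '[{"x":0,"y":0,"z":-0.8,"wx":0,"wy":0,"wz":0,"fingers":-1},{"x":0,"y":0,"z":-1.7,"wx":0,"wy":0,"wz":0,"fingers":-1},{"x":0,"y":0,"z":-2.6,"wx":0,"wy":0,"wz":0,"fingers":-1},{"x":0,"y":0,"z":-3.5,"wx":0,"wy":0,"wz":0,"fingers":-1},{"x":0,"y":0,"z":-4,"wx":0,"wy":0,"wz":0,"fingers":-1}]'>/dev/null; python3 goal.py 504.3 68.2 111 -67.9
```

```text
t 21.98 pos [528.7   9.7 111. ] jaw -67.7 tilt 0.04 w 25.1 F [ 1.9 -3.3  4.6] q [-0.74  0.5   0.78  2.05 -0.5   0.78 -0.83]
xyz cm [-0.   -0.04 -6.34] w [ 0.003  0.    -0.001] rows 1.5 0.0
t 22.4 pos [513.4  47.2 111. ] jaw -67.7 tilt 0.03 w 25.1 F [ 1.1 -2.9  5.4] q [-0.83  0.48  0.79  2.08 -0.5   0.77 -0.91]
xyz cm [ 0.   -0.04 -2.29] w [ 0.004  0.    -0.001] rows 0.5 0.0
```

```bash
python3 -m creep '[{"x":0,"y":0,"z":-0.7,"wx":0,"wy":0,"wz":0,"fingers":-1},{"x":0,"y":0,"z":-1.4,"wx":0,"wy":0,"wz":0,"fingers":-1},{"x":0,"y":0,"z":-2,"wx":0,"wy":0,"wz":0,"fingers":-1},{"x":0,"y":0,"z":-2.3,"wx":0,"wy":0,"wz":0,"fingers":-1},{"x":0,"y":0,"z":-2.3,"wx":0,"wy":0,"wz":0,"fingers":-1}]'>/dev/null; python3 goal.py 504.3 68.2 111 -67.9;python3 - <<'E'
from h import *
s=snap('side','s9')
cv2.imwrite('pics/s9c.png',cv2.resize(s['frame'][150:310,200:400,::-1],None,fx=3.5,fy=3.5,interpolation=cv2.INTER_CUBIC))
E
```

```text
t 22.82 pos [504.6  68.5 111. ] jaw -67.6 tilt 0.03 w 24.9 F [ 1.  -1.2  6.9] q [-0.88  0.48  0.8   2.09 -0.49  0.76 -0.95]
xyz cm [-0.   -0.04  0.02] w [ 0.004 -0.    -0.   ] rows 0.0 0.0
```

View pics/s9c.png

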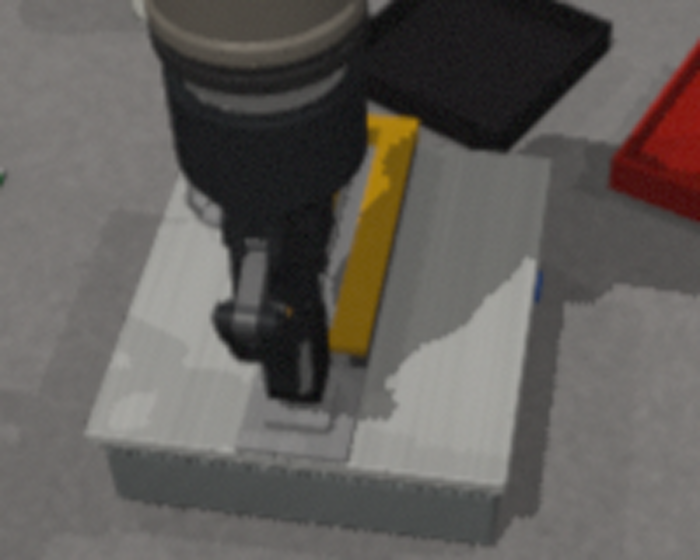

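The dog's foot is visible on the open steel floor (crop 300,420), beyond the end of the lips. Lift gently.

```bash
python3 -m creep '[{"x":-0.3,"y":0,"z":0,"wx":0,"wy":0,"wz":0,"fingers":-1},{"x":-0.7,"y":0,"z":0,"wx":0,"wy":0,"wz":0,"fingers":-1},{"x":-1.2,"y":0,"z":0,"wx":0,"wy":0,"wz":0,"fingers":-1},{"x":-1.8,"y":0,"z":0,"wx":0,"wy":0,"wz":0,"fingers":-1},{"x":-2.4,"y":0,"z":0,"wx":0,"wy":0,"wz":0,"fingers":-1}]'>/dev/null; python3 goal.py 504.3 68.2 210 -67.9;python3 -m creep '[{"x":-1.5,"y":0,"z":0,"wx":0,"wy":0,"wz":0,"fingers":-1},{"x":-3,"y":0,"z":0,"wx":0,"wy":0,"wz":0,"fingers":-1},{"x":-4.5,"y":0,"z":0,"wx":0,"wy":0,"wz":0,"fingers":-1},{"x":-6,"y":0,"z":0,"wx":0,"wy":0,"wz":0,"fingers":-1},{"x":-7,"y":0,"z":0,"wx":0,"wy":0,"wz":0,"fingers":-1}]'>/dev/null; python3 goal.py 590 -265.5 200 -67.9;python3 - <<'E'
from h import *
s=snap('side','s10')
E
```

```text
t 23.28 pos [504.5  67.5 135.2] jaw -67.7 tilt 0.05 w 25.4 F [ 0.4 -0.3 -1.3] q [-0.91  0.44  0.84  2.08 -0.45  0.81 -0.99]
xyz cm [-7.48  0.01 -0.07] w [ 0.003 -0.     0.001] rows 1.8 0.0
t 23.7 pos [505.2  67.2 206.4] jaw -67.7 tilt 0.08 w 24.8 F [ 0.4  0.6 -0.6] q [-1.01  0.33  0.94  2.02 -0.33  0.95 -1.09]
xyz cm [ 0.63 -4.75 34.  ] w [ 0.003 -0.    -0.001] rows 8.2 0.0
```

View pics/s10.png

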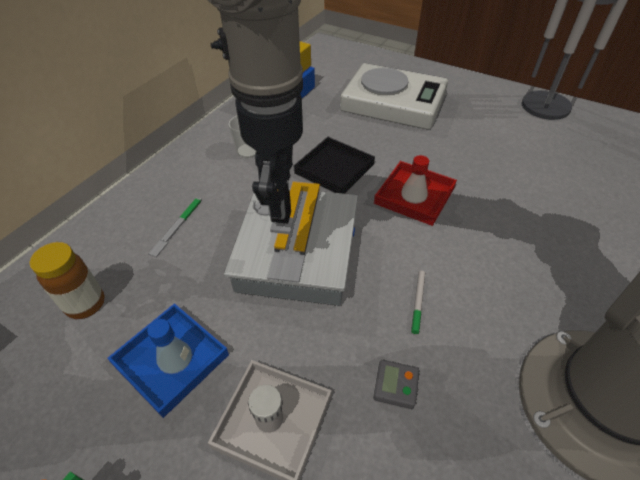

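The dog is lifted clear. Carry it to the black tray.

```bash
python3 -m creep '[{"x":0,"y":-0.3,"z":2.2,"wx":0,"wy":0,"wz":0,"fingers":-1},{"x":0,"y":-0.8,"z":5.5,"wx":0,"wy":0,"wz":0,"fingers":-1},{"x":0,"y":-1.3,"z":9,"wx":0,"wy":0,"wz":0,"fingers":-1},{"x":0,"y":-1.7,"z":12.5,"wx":0,"wy":0,"wz":0,"fingers":-1},{"x":0,"y":-2.2,"z":16,"wx":0,"wy":0,"wz":0,"fingers":-1}]'>/dev/null; python3 goal.py 590 -265.5 200 -67.9
```

```text
t 24.17 pos [545.2 -90.2 204.4] jaw -67.7 tilt 0.04 w 25.2 F [ 0.6 -0.2 -1. ] q [-0.64  0.42  0.9   1.92 -0.39  0.99 -0.74]
xyz cm [ 0.43 -2.52 17.92] w [ 0.004 -0.001  0.   ] rows 4.3 0.0
```

```bash
python3 -m creep '[{"x":0,"y":-0.5,"z":3.8,"wx":0,"wy":0,"wz":0,"fingers":-1},{"x":0,"y":-1.1,"z":7.8,"wx":0,"wy":0,"wz":0,"fingers":-1},{"x":0,"y":-1.7,"z":11.8,"wx":0,"wy":0,"wz":0,"fingers":-1},{"x":0,"y":-2.2,"z":15,"wx":0,"wy":0,"wz":0,"fingers":-1},{"x":0,"y":-2.5,"z":17.5,"wx":0,"wy":0,"wz":0,"fingers":-1}]'>/dev/null; python3 -m creep '[{"x":0,"y":0,"z":0.2,"wx":0,"wy":0,"wz":0,"fingers":-1},{"x":0,"y":0,"z":0.2,"wx":0,"wy":0,"wz":0,"fingers":-1},{"x":0,"y":0,"z":0.2,"wx":0,"wy":0,"wz":0,"fingers":-1}]'>/dev/null; python3 goal.py 590 -265.5 55 -67.9
```

```text
t 24.83 pos [ 588.9 -261.4  204. ] jaw -67.7 tilt 0.1 w 25.1 F [ 0.1  0.4 -1.4] q [-0.25  0.58  0.84  1.7  -0.48  1.08 -0.45]
xyz cm [14.9  -0.04  0.44] w [ 0.003 -0.002  0.001] rows 3.6 0.0
```

```bash
python3 -m creep '[{"x":3,"y":0,"z":0.4,"wx":0,"wy":0,"wz":0,"fingers":-1},{"x":6.5,"y":0,"z":0.4,"wx":0,"wy":0,"wz":0,"fingers":-1},{"x":10,"y":0,"z":0.4,"wx":0,"wy":0,"wz":0,"fingers":-1},{"x":13,"y":0,"z":0.4,"wx":0,"wy":0,"wz":0,"fingers":-1},{"x":14.5,"y":0,"z":0.4,"wx":0,"wy":0,"wz":0,"fingers":-1}]' >/dev/null; python3 -m creep '[{"x":0,"y":0,"z":0,"wx":0,"wy":0,"wz":0,"fingers":-1},{"x":0,"y":0,"z":0,"wx":0,"wy":0,"wz":0,"fingers":-1},{"x":0,"y":0,"z":0,"wx":0,"wy":0,"wz":0,"fingers":-1}]'>/dev/null; python3 goal.py 590 -265.5 44 -67.9
```

```text
t 25.5 pos [ 592.  -266.4   61.8] jaw -67.7 tilt 0.17 w 25.2 F [ 0.1  0.1 -1.3] q [-0.15  0.74  0.7   1.78 -0.62  0.85 -0.34]
xyz cm [ 1.78 -0.15 -0.16] w [ 0.004  0.002 -0.002] rows 0.4 0.0
```

```bash
python3 -m creep '[{"x":0.5,"y":-0.1,"z":-0.1,"wx":0,"wy":0,"wz":0,"fingers":-1},{"x":1,"y":-0.1,"z":-0.1,"wx":0,"wy":0,"wz":0,"fingers":-1},{"x":1.5,"y":-0.1,"z":-0.1,"wx":0,"wy":0,"wz":0,"fingers":-1},{"x":1.7,"y":-0.1,"z":-0.1,"wx":0,"wy":0,"wz":0,"fingers":-1},{"x":1.8,"y":-0.1,"z":-0.1,"wx":0,"wy":0,"wz":0,"fingers":-1}]' >/dev/null; python3 goal.py 590 -265.5 42 -67.9;python3 -m creep '[{"x":0.05,"y":0,"z":0,"wx":0,"wy":0,"wz":0,"fingers":-1},{"x":0.1,"y":0,"z":0,"wx":0,"wy":0,"wz":0,"fingers":-1},{"x":0.1,"y":0,"z":0,"wx":0,"wy":0,"wz":0,"fingers":-1}]' >/dev/null; python3 goal.py 590 -265.5 42 -67.9
```

```text
t 25.92 pos [ 589.3 -265.4   42.2] jaw -67.7 tilt 0.06 w 25.1 F [-3.   3.8 13.3] q [-0.14  0.76  0.68  1.79 -0.64  0.82 -0.32]
xyz cm [0.02 0.06 0.03] w [ 0.003 -0.001 -0.   ] rows 0.0 0.0
t 26.17 pos [ 589.3 -265.4   42.2] jaw -67.7 tilt 0.09 w 25.4 F [-3.8  3.4 11.6] q [-0.14  0.76  0.68  1.79 -0.64  0.82 -0.32]
xyz cm [0.02 0.06 0.03] w [ 0.003 -0.001 -0.001] rows 0.0 0.0
```

```bash
python3 -m creep '[{"x":-0.05,"y":0,"z":0,"wx":0,"wy":0,"wz":0,"fingers":-0.3},{"x":-0.05,"y":0,"z":0,"wx":0,"wy":0,"wz":0,"fingers":0},{"x":-0.05,"y":0,"z":0,"wx":0,"wy":0,"wz":0,"fingers":0.4},{"x":-0.05,"y":0,"z":0,"wx":0,"wy":0,"wz":0,"fingers":1},{"x":-0.05,"y":0,"z":0,"wx":0,"wy":0,"wz":0,"fingers":1}]' >/dev/null; python3 -m creep '[{"x":0,"y":0,"z":0,"wx":0,"wy":0,"wz":0,"fingers":1},{"x":-2,"y":0,"z":0,"wx":0,"wy":0,"wz":0,"fingers":1},{"x":-5,"y":0,"z":0,"wx":0,"wy":0,"wz":0,"fingers":1},{"x":-9,"y":0,"z":0,"wx":0,"wy":0,"wz":0,"fingers":1},{"x":-13,"y":0,"z":0,"wx":0,"wy":0,"wz":0,"fingers":1}]' >/dev/null;python3 -m creep '[{"x":-3,"y":0,"z":0,"wx":0,"wy":0,"wz":0,"fingers":1},{"x":-6,"y":0,"z":0,"wx":0,"wy":0,"wz":0,"fingers":1},{"x":-8,"y":0,"z":0,"wx":0,"wy":0,"wz":0,"fingers":1},{"x":-8,"y":0,"z":0,"wx":0,"wy":0,"wz":0,"fingers":1},{"x":-8,"y":0,"z":0,"wx":0,"wy":0,"wz":0,"fingers":1}]' >/dev/null; python3 goal.py 590 -265.5 42 -67.9;python3 - <<'E'
from h import *
s=snap('side','s11');t=snap('top','t11')
cv2.imwrite('pics/f.png',np.hstack([cv2.resize(s['frame'],(400,300)),cv2.resize(t['frame'],(400,300))])[:,:,::-1])
E
```

```text
t 27.42 pos [ 589.8 -265.9  252.3] jaw -67.7 tilt 0.13 w 85.4 F [ 0.5  0.2 -0.6] q [-0.27  0.54  0.87  1.65 -0.44  1.16 -0.47]
xyz cm [ 2.103e+01 -1.000e-02 -5.000e-02] w [ 0.003  0.001 -0.002] rows 5.0 0.0
```

View pics/s11.png

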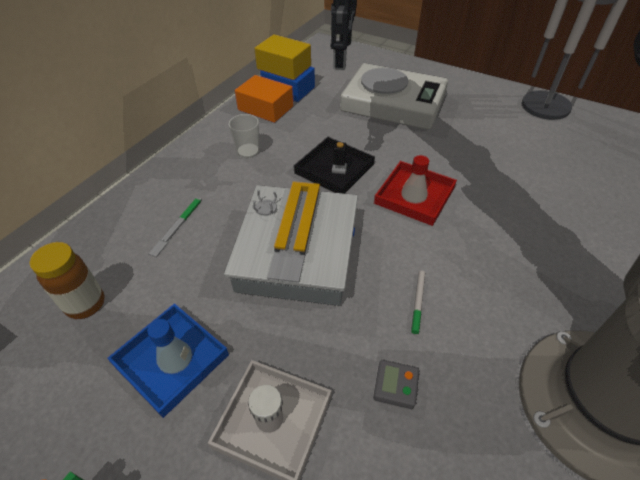

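View pics/t11.png

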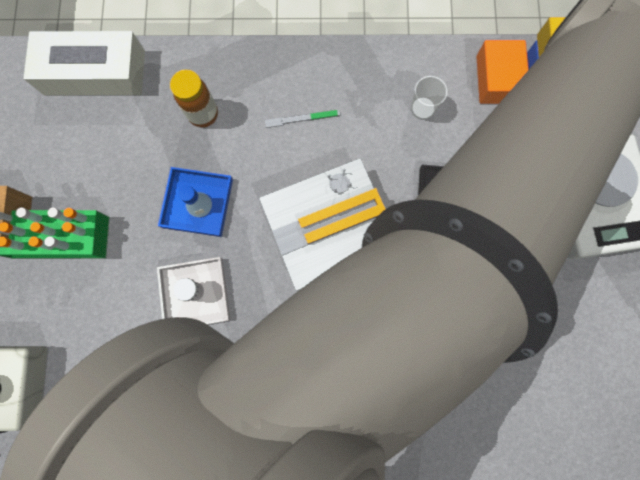

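All four objects stand upright in their trays: dog at side (340,158), red (418,180), blue (170,345), jar (266,405). The deck is empty and the gripper is clear above. Handing in.

Run:
```python
from h import *
s=dict(np.load('pics/s11.npz'));W=world(s)
for n,x,y in(('red',411,-275),('blue',589,266),('jar',406,268),('dog',589,-265)):
    m=(np.hypot(W[...,0]-x,W[...,1]-y)<45)&(W[...,2]>35)&(W[...,2]<150);p=W[m];print(n,m.sum(),'top',np.percentile(p[:,2],98).round(1),p.mean(0).round(1))
print(np.abs(env.observe()['joint_velocities']).max()); print(job.sign_off())
```

```text
red 557 top 98.6 [ 410.1 -265.    70.6]
blue 956 top 98.0 [582.6 270.1  73.3]
jar 1105 top 76.4 [401.9 271.1  70.1]
dog 252 top 74.0 [ 586.2 -258.9   58.9]
0.011543278058113865
the job is handed in; nothing more can be done
None
```

The job is done and handed in at about 27.5 s on the robot's clock. The order was jar to the white tray, blue flask to the blue tray, red flask to the red tray. Only then did I slide the dog about 134 mm along its slot, lift it out and put it in the black tray.

**Last checks:** the final side view shows all four objects standing in their own trays, with the gripper open and clear above. Their tops measure 98.6 mm (red flask), 98.0 (blue flask), 76.4 (jar) and 74.0 (dog). Upright on the 5 mm floors they should be about 97, 97, 75 and just over 70, so these agree to within calibration. The largest force I read at the end of a call was about 21 N, as the jar touched down. Peaks within a call were not recorded.

**What could not be checked:** in the final top view the arm hid the red tray and most of the black one. The dog's final pose and the red flask's last check therefore rest on the side view alone. No check failed or disagreed.

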